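Mount the enamelled sample plate in the sprung edge clip

TASK

Take the white enamelled plate that lies flat on the two wooden bars and set it down on the sloping wooden easel, plain end on the lip, and let go of it. Then take it again by its wooden grip strip, stand it upright over the metal clip stand, find the clip (its head may be set off the middle of the stand) and press the plate's plain end down between the two sprung jaws until it is fully home on the slot's floor, about in the middle of the slot's length, and let go so that it stands by itself. Enamel chips, so feel your way, press gently and never ram it, and leave the jars and the bottle alone.

Things in the scene. Friction and masses are not known exactly. Their poses are not given: they have to be found in the camera images.
- plate_mid (a point): Centre of the white enamelled sheet plate: 150 mm long (its x axis), 62 mm wide (y), 5 mm thick (z), about 0.15 kg. The +x end carries a wooden grip strip, the -x end is plain; both faces are alike. It starts lying flat with this point 26.5 mm above the bench. The centre of mass lies about 5 mm from here toward +x. Axes are the plate's.
- plate_edge (a point): Middle of the plate's plain end edge (75 mm from the centre, toward the plate's -x), the edge that goes into the clip. Axes are the plate's.
- plate_grip (a point): Middle of the wooden grip strip riveted on both faces of the plate's +x end: 63 mm from the plate's centre, half-way through the thickness. The strip covers the last 24 mm of the length and the full width and is 13 mm thick over all; its end face is 12 mm beyond this point. Axes are the plate's.
- bars: Fixed wooden rest on which the plate lies at the start. Origin on the bench under its middle, x along the plate. Two bars, 40 mm long (y), 10 mm wide, 24 mm high, stand 40 mm either side of the origin along x, on a spine 110 x 30 x 6 mm. The plate overhangs the bars by about 11 mm on each long side; between the bars it is free beneath.
- easel_lip (a point): On the fixed wooden easel: inner corner between its sloping board and the lip at the board's lower end, half-way across the width, 24 mm above the bench. Axes are the easel's: z up; the board rises from here at 45 degrees toward +x; y across. Here the middle of the plate's plain edge comes to lie (its centre plane 2.5 mm off the board).
- jaw_a (a joint): Travel of the sprung jaw on the stand's +y side: 0 shut, grows as it parts, up to 8 mm; spring 1.6 N per mm, 4 N preload. With the plate in, both read about 2 mm. The straight jaw faces lie 13 to 29 mm above the slot's floor, shut 1 mm apart; above them lips slope outward, 25 degrees from vertical, to a mouth 12 mm wide, 41 mm above the floor.
- jaw_b (a joint): The same for the jaw on the -y side. Beside the mouth each jaw has a flat top, 15 mm wide, 41 mm above the slot's floor: a plate that misses the mouth lands there. Pushing the plate (5 mm thick) in takes roughly 8 to 20 N until the jaws are parted, then less, until it stands on the rigid floor. A plate let go off-centre is centred by the jaws.
- plate: The plate as a body; origin and axes as plate_mid.
- clip_stand: The clip stand as a whole: foot 112 x 112 x 8 mm, 55 mm high over all; origin on the bench under stand_mid, same axes. On the foot sits the clip head with two sprung jaws, both 74 mm long (x). The head's uprights, 86 mm long, end 40 mm above the bench, 38 to 46 mm either side of the slot.
- jar_a: Small screw-top jar, 39 mm wide and 46 mm high, standing near the work; leave it alone. Origin at the centre of its foot.
- jar_b: Small screw-top jar, 43 mm wide and 50 mm high, standing near the work; leave it alone. Origin at the centre of its foot.
- bottle: White plastic screw-cap bottle, 53 mm wide and 118 mm high, standing near the work; leave it alone. Origin at the centre of its foot.
- easel: The easel; foot 130 x 56 mm, origin on the bench, axes as easel_lip. The board's face is 50 mm wide (y) and runs 95 mm up the slope from the lip; the lip stands 10 mm proud of it. The plate lies with its plain end on the lip, a face on the board and its grip strip uppermost, overhanging the board's upper end by 55 mm.
- stand_mid (a point): Middle of the metal clip stand, 14 mm above the bench, at the height of the slot's floor. Axes are the stand's: z up, x along the slot (the plate's width goes along it), y across it. The slot runs through here only if the clip head stands in the middle; it may be set, and stays clamped, up to 8 mm to either side along y. That setting is not reported: see it or feel for it.
Not all that is in view belongs to the job. Of the things shaped like the clip_stand, the aluminium one is meant.

How it is judged (in metres and radians):
On the way:
1. the plate lies on the sloping easel with its plain end at the lip, let go and at rest (distance between plate_edge and easel_lip below 0.022 m and angle between plate's own x axis and vertical between 0.6 and 0.97 rad and contact force between the fingers and plate below 0.1 N and linear speed of plate below 0.02 m/s), for 0.2 s.
At the end, for the whole second after the job is handed in: The plate stands upright (within 0.1 rad) between the two jaws with its grip strip up, both jaws parted by it (each by over 0.6 mm), its plain edge within 4 mm of the slot's floor and within 12 mm of the slot's middle along the slot, let go and at rest (z of plate_edge in the frame of stand_mid below 0.004 m and y of plate_edge in the frame of stand_mid between -0.013 and 0.013 m and x of plate_edge in the frame of stand_mid between -0.012 and 0.012 m and angle between plate's own x axis and vertical below 0.1 rad and value of joint each of jaw_a, jaw_b above 0.0006 m and linear speed of plate below 0.01 m/s); the robot touches nothing.
It fails at once if the plate is rammed against the clip stand (more than 90 N) (contact force between plate and clip_stand above 90 N).
It fails at once if a jar or the bottle is moved by more than 30 mm (distance of any of jar_a, jar_b, bottle from where it was at the start of the episode above 0.03 m).
It also fails if it takes over 72 s, if anything falls off the work surface, if the arm or the gripper's body presses on something with over 40 N, if the wrist force passes 120 N, or if a joint passes its speed limit or range.

ROBOT

A 7-joint arm with a two-finger parallel gripper is mounted at the origin on the work surface; the furniture and walls round the work are solid. World frame = base frame: x ahead of the robot, y to its left, z up, the work surface at z = 0. Lengths are in mm, angles in degrees, forces in N, time in s.
With the tool pointing down it reaches from about 425 to 975 mm from the base axis. Payload 16.7 kg.
Tool frame: the origin (TCP) lies between the finger pads; the fingertips stand 14 mm ahead of it and the grasp point (between the pads) lies 5 mm behind it; z points along the fingers, x is the direction in which the jaws open and shut, and the axes are right-handed (so a half turn about z gives the same grasp; the last joint's range is limited). The gripper opens to 85 mm and grips with 20 to 120 N. Pads are 22 mm wide; open, the fingers measure 114 mm over their backs; the gripper's body (76 mm by 85 mm) begins 54 mm behind the grasp point. The pads swing forward as they close: fully open they stand 13 mm farther back than shut.
Start: joints at [56.522, 24.414, 4.234, 92.017, -1.954, 63.644, -3.845], TCP at [284.295, -612.171, 245.302] pointing down, gripper open.
Joint ranges: [-163.25, 163.25], [-28.42, 122.38], [-70.27, 78.77], [12.13, 141.07], [-58.53, 238.53], [9.26, 117.41], [-156.51, 156.51]. Speed limits (degrees/s): [108.29, 108.29, 136.94, 136.94, 172.46, 172.46, 172.46].

INTERFACE

Orientations are given as [roll, pitch, yaw] about the fixed x, y, z axes, in that order (R = Rz(yaw) Ry(pitch) Rx(roll)).
In Python, from station import telemetry, optics, manip gives the robot as it stands.
- The arm moves only by the tool arm_command, never from a script. Its argument "increments" is a list of rows, each a list of 5 numbers: the closure, from -1 (fully open) to 1 (shut), then the shift along the tool's x, y, z in m, then the turn about the tool's z in degrees. A call has 1 to 12 rows; each row is the pose to reach, as a shift and turn from the pose commanded when the call began, along the tool's axes at that moment; what a row does not reach only later rows make up. A row lasts 1/12 s, in which the tool goes at most 41.7 mm and 7.16 degrees, less where a joint would pass 70% of its speed; a pose out of reach is approached as far as the arm can. A call with a gripper value outside its range is refused whole. The fingers move at their own pace and stop on an object; "force" is the grip in N (left out, the last holds). Time passes only in rows, so rows that repeat a pose let the fingers close. It gives the time, the measured TCP pose, the force and the opening at its end, in the units of the state.
- telemetry.get_obs(): the state, without advancing time (a new reading comes with each control period).
- optics.get_image(name): name is "scene" or "top"; returns the picture (480x640x3 uint8, red, green, blue); there is no depth.
- optics.calibration(name): a dict with "fx", "fy", "cx", "cy" (pixels), "R" (3x3) and "t" (3): a world point X has camera coordinates R X + t. Camera axes: x right, y down, z forward; pixel columns grow to the right and rows downward; lengths in mm; the calibration is good to about 2 mm. A picture is of the moment at which its call begins. calibration takes no time and is no camera call.
- manip.finish_job(): hands the job in, once; it reports no verdict.
The state is a dict: "clock": time; "joint_pos": joint angles; "joint_velocities": joint speeds; "joint_torque": joint torques, N m; "ee_pos": TCP position; "tool_rot": TCP orientation; "wrist_force": force on the tool from outside, world axes, zero at the start; "ft_torque": the same for the moment, N m; "width": finger opening in mm.
Only numpy, scipy, OpenCV 4.12 (cv2) and the standard library are available. Lean on these libraries where they do the work, as an engineer would, in place of code of your own. Each camera call takes 0.05 s, during which the arm holds its last target.

## Working session

There is one attempt and no reset: what is moved stays moved. The work goes in short steps, Python scripts to look and compute and a tool call to move; the robot and the scene stay as the last step left them, time stands still between calls to the robot, and variables do not carry over. Pictures are saved under pics/ and viewed, and the job is handed in when it is done.

Besides the shell and the picture viewer there is one more tool, called as a command line: name --pt "numbers of a row" for each row, then --argument value for the rest. arm_command: Moves the arm, as the interface text tells. Its arguments: {"type":"object","properties":{"increments":{"type":"array"},"force":{"type":"number"}},"required":["increments"]}

I'll start with the state and both camera views.

```bash
mkdir -p pics; ls; cat > look.py <<'E'
import cv2,sys
from station import telemetry, optics
def snap(name,fn):
    im=optics.get_image(name); cv2.imwrite('pics/'+fn,im[:,:,::-1]); return im
E
python3 - <<'E'
from look import *
o=telemetry.get_obs();print(o)
for n in('scene','top'):
    snap(n,n+'0.png');print(n,optics.calibration(n))
E
```

```text
pics
{'clock': 0.0, 'joint_pos': array([56.5229259 , 24.44930498,  4.23035018, 92.05393265, -1.95489403,
       63.64326153, -3.84414759]), 'joint_velocities': array([ 0.05044566, -0.1092489 ,  0.06037432,  0.01467196,  0.07502724,
        0.04014153,  0.04678803]), 'joint_torque': array([-6.76053096e-04, -9.49820209e+01,  3.76107797e+00, -4.63521230e+01,
        1.94224413e-02,  1.01624333e-02,  3.81359678e-05]), 'ee_pos': array([ 284.13790119, -611.83610267,  244.60106287]), 'tool_rot': array([ 1.79995921e+02,  7.42669116e-02, -6.50897149e+01]), 'wrist_force': array([-0.32231192, -0.49285352, -0.59513956]), 'ft_torque': array([-0.01291586, -0.02158355,  0.02752287]), 'width': 85.45172487332124}
scene {'fx': 553.1198241872416, 'fy': 553.1198241872416, 'cx': 330.92863851605415, 'cy': 241.33431115280825, 'R': array([[-0.64179387, -0.76683777, -0.00777508],
       [-0.32534766,  0.28144805, -0.902738  ],
       [ 0.69444188, -0.57684211, -0.43012052]]), 't': array([ 268.93105943,  174.21303519, 1008.73554996])}
top {'fx': 530.895536099634, 'fy': 530.895536099634, 'cx': 322.63659006081355, 'cy': 239.57465536466438, 'R': array([[-0.10819532, -0.99412794, -0.0018449 ],
       [-0.97391593,  0.10636752, -0.2004338 ],
       [ 0.19945308, -0.01988922, -0.97970551]]), 't': array([  66.23987433,  390.55052386, 1026.26790295])}
```

View pics/scene0.png

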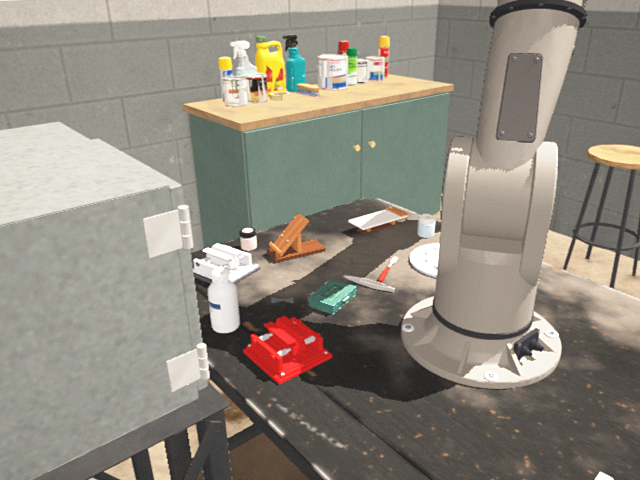

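View pics/top0.png

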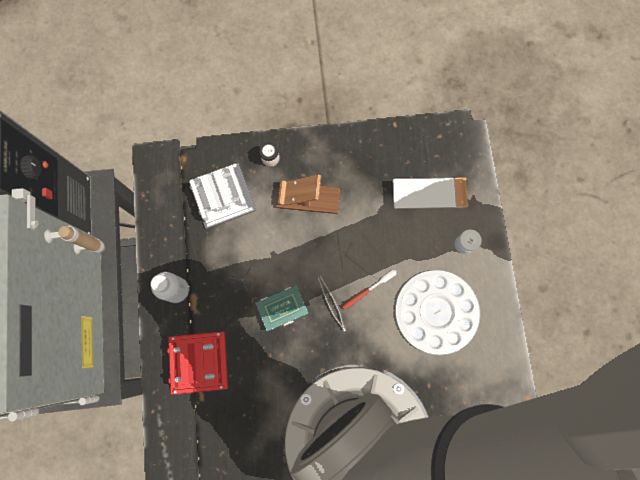

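```bash
cat >> look.py <<'E'
import numpy as np
def cast(name,px,z):
    c=optics.calibration(name);R=np.array(c['R']);t=np.array(c['t'])
    d=R.T@np.array([(px[0]-c['cx'])/c['fx'],(px[1]-c['cy'])/c['fy'],1.]);C=-R.T@t
    return C+d*(z-C[2])/d[2]
def proj(name,X):
    c=optics.calibration(name);p=np.array(c['R'])@np.array(X)+np.array(c['t'])
    return np.array([c['cx']+c['fx']*p[0]/p[2],c['cy']+c['fy']*p[1]/p[2]])
def crop(fn,x0,y0,w,h,s,out):
    im=cv2.imread('pics/'+fn)[y0:y0+h,x0:x0+w]
    im=cv2.resize(im,None,fx=s,fy=s,interpolation=cv2.INTER_CUBIC)
    st=20 if s<8 else 10
    for x in range((x0//st+1)*st,x0+w,st):
        cv2.line(im,((x-x0)*s,0),((x-x0)*s,8),(0,255,255),1);cv2.putText(im,str(x),((x-x0)*s+2,12),0,.4,(0,255,255),1)
    for y in range((y0//st+1)*st,y0+h,st):
        cv2.line(im,(0,(y-y0)*s),(8,(y-y0)*s),(0,255,255),1);cv2.putText(im,str(y),(10,(y-y0)*s+4),0,.4,(0,255,255),1)
    cv2.imwrite('pics/'+out,im)
E
python3 - <<'E'
from look import *
crop('top0.png',180,140,170,100,4,'c_top1.png')
crop('top0.png',370,160,120,60,6,'c_plate.png')
crop('scene0.png',180,190,150,90,5,'c_sc1.png')
E
```

```text
(no output)
```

View pics/c_top1.png

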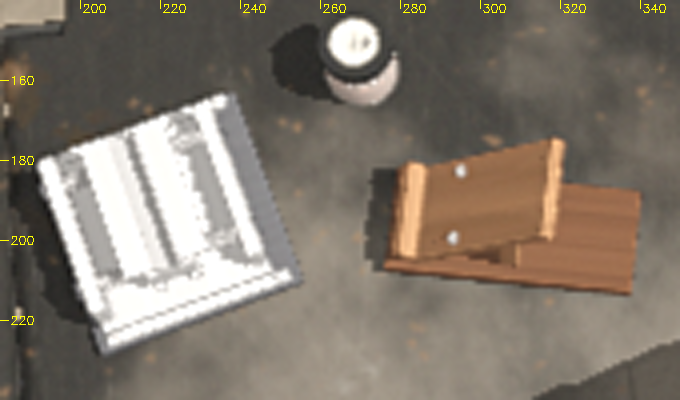

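View pics/c_plate.png

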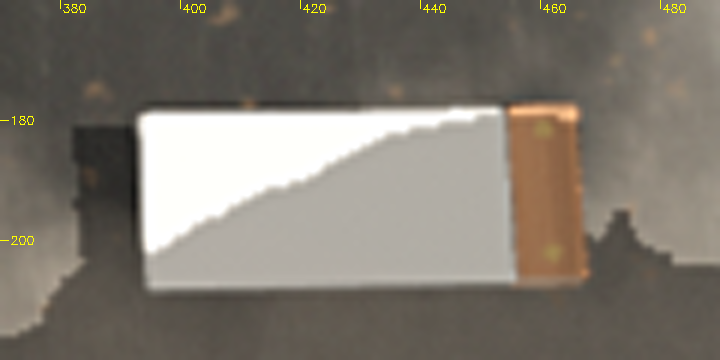

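View pics/c_sc1.png

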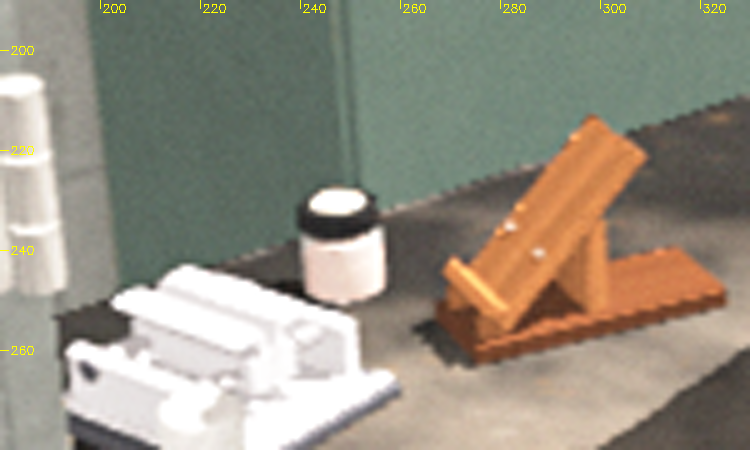

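```bash
python3 - <<'E'
from look import *
im=cv2.imread('pics/top0.png')
g=(255*(im/255.)**2.2*1.0).clip(0,255).astype('uint8'); cv2.imwrite('pics/topg.png',g)
crop('topg.png',182,155,80,75,10,'c_stg.png')
im=cv2.imread('pics/scene0.png')
g=(255*(im/255.)**4).clip(0,255).astype('uint8'); cv2.imwrite('pics/scg.png',g)
crop('scg.png',190,238,75,55,10,'c_sts.png')
E
```

```text
(no output)
```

View pics/c_stg.png

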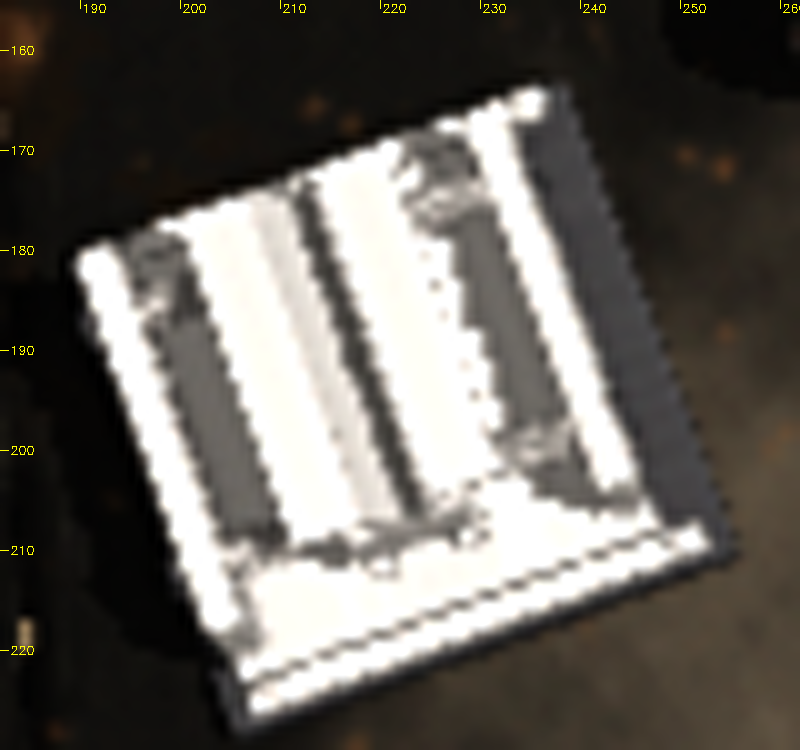

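View pics/c_sts.png

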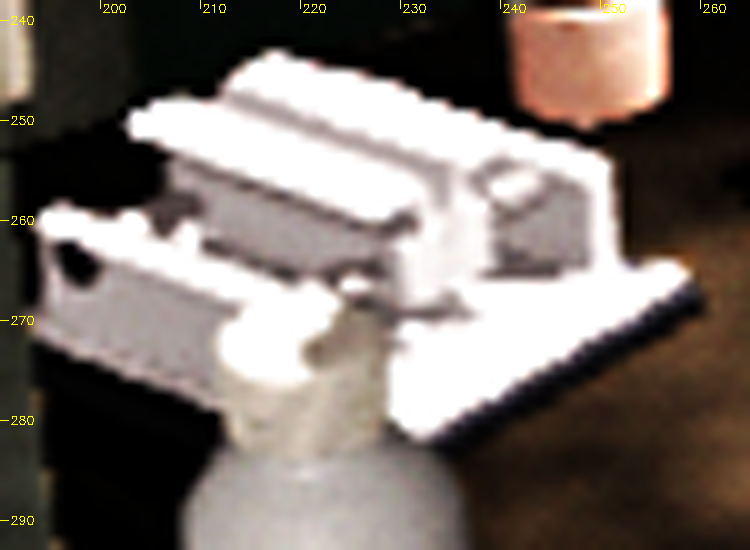

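```bash
python3 - <<'E'
from look import *
np.set_printoptions(precision=1,suppress=True)
def rep(nm,pts,z):
    P=np.array([cast('top',p,z) for p in pts]);print(nm,P[:,:2].tolist().__repr__()[:400]);return P
pl=rep('plate plain z29',[(393,178.6),(394.6,208.2)],29)
gr=rep('plate grip z33',[(466.3,178),(468,206.5)],33)
print(np.linalg.norm(pl[0]-pl[1]),np.linalg.norm(gr[0]-gr[1]))
m1=(pl[0]+pl[1])/2;m2=(gr[0]+gr[1])/2;d=(m2-m1)[:2];print('len',np.hypot(*d),'yaw',np.degrees(np.arctan2(d[1],d[0])),'mid',(m1+m2)[:2]/2)
e=rep('mouth L z55',[(206.8,175.8),(217.3,208.3)],55);f=rep('mouth R',[(213,173.5),(224,206.3)],55)
print('mouth w',np.linalg.norm(e-f,axis=1),'len',np.linalg.norm(e[0]-e[1]),np.linalg.norm(f[0]-f[1]))
c=(e+f)/2;dd=(c[0]-c[1]);print('slot mid',c.mean(0),'dir',np.degrees(np.arctan2(dd[1],dd[0])))
ft=rep('foot z8',[(189,181.5),(205.3,226),(254.2,209.5)],8)
print('edges',np.linalg.norm(ft[0]-ft[1]),np.linalg.norm(ft[2]-ft[1]),'ctr',(ft[0]+ft[2])/2)
# foot from scene
fs=np.array([cast('scene',p,8) for p in [(231.5,282),(258,265.5)]]);print('foot scene',fs)
# easel
ez=rep('lip top',[(281,180.6),(278.6,203.5)],30);rep('inner corner z24',[(286,181),(282.5,205)],24);rep('board top z91',[(317,176),(314,199.5)],91)
for n,p in [('jarA',(467,247)),('jarB',(269,168)),('bottle',(170,300))]: print(n,cast('top',p,0))
E
```

```text
plate plain z29 [[510.19346819305304, -135.91055731763572], [446.8923052686072, -130.62712810232253]]
plate grip z33 [[493.74725342795864, -286.07608474651994], [433.1390292943264, -279.6522159909796]]
63.52127086150327 60.94770645742962
len 150.35544015349637 yaw -95.76375939748674 mid [ 471.  -208.1]
mouth L z55 [[549.0983669973058, 243.16267890218387], [478.7657313464142, 226.65507203975875]]
mouth R [[552.6097082869051, 230.32634703149026], [481.441058129182, 213.0151689771524]]
mouth w [13.3 13.9] len 72.24389747186575 73.24379598915776
slot mid [515.5 228.3  55. ] dir 13.441537140314484
foot z8 [[557.3194228270729, 290.5165260411599], [457.0168002243969, 262.4015233172407], [481.29534223530277, 158.33325534898097]]
edges 104.16846681765476 106.86277181548694 ctr [519.3 224.4   8. ]
foot scene [[457.8 244.6   8. ]
 [484.1 160.2   8. ]]
lip top [[530.8465174562111, 95.647790875721], [482.4354714417269, 105.10122053144696]]
inner corner z24 [[530.8261365458918, 85.6535764801551], [480.0714577753405, 97.72998038903236]]
board top z91 [[512.4001847651836, 21.790586280020097], [465.6267474618196, 32.63017057003458]]
jarA [ 355.3 -273.6    0. ]
jarB [571.6 120.1   0. ]
bottle [312.3 345.5   0. ]
```

Candidates for clip_stand in the top view are a red one at (198,362) and a bright silver-white one at (222,195). The enlarged crop shows the second as bare metal, two jaw tops with a slot between them, so that is the aluminium stand. The easel lip is at (284,193), with the board rising to the right up to (316,188). The plate spans (393..467, 193), grip strip on the right.

Measured sizes match the given ones: plate 150×62 mm, board run 67 mm, mouth about 13 mm. The plan is to grasp the plate at its centre between the bars, jaws across the width. I'll then lower it onto the board's upper edge so it swings into line with the slope.

```bash
cat >> look.py <<'E'
def delta(target,yaw):
    o=telemetry.get_obs();y=np.radians(o['tool_rot'][2]);d=np.array(target)-o['ee_pos']
    tx=np.array([np.cos(y),np.sin(y),0]);ty=np.array([np.sin(y),-np.cos(y),0])
    t=(o['tool_rot'][2]-yaw+180)%360-180
    print('t',round(o['clock'],2),'shift mm',np.round([d@tx,d@ty,-d[2]],1),'turn',round(t,2),'ee',np.round(o['ee_pos'],1),'rot',np.round(o['tool_rot'],2),'F',np.round(o['wrist_force'],1),'w',round(o['width'],1))
E
cat > d.sh <<'E'
python3 -c "
from look import *
delta([$1,$2,$3],$4)"
E
chmod +x d.sh; ./d.sh 471 -208 110 -5.8
```

```text
t 0.1 shift mm [-287.6 -339.6  134.7] turn -59.29 ee [ 284.2 -611.9  244.7] rot [ 1.800e+02  7.000e-02 -6.509e+01] F [-0.2  0.4  0.6] w 85.3
```

arm_command --pt "-1 -0.2876 -0.3396 0.1 -59.3" --pt "-1 -0.2876 -0.3396 0.1 -59.3" --pt "-1 -0.2876 -0.3396 0.1 -59.3" --pt "-1 -0.2876 -0.3396 0.1 -59.3" --pt "-1 -0.2876 -0.3396 0.1 -59.3" --pt "-1 -0.2876 -0.3396 0.1 -59.3" --pt "-1 -0.2876 -0.3396 0.1 -59.3" --pt "-1 -0.2876 -0.3396 0.1 -59.3" --pt "-1 -0.2876 -0.3396 0.1 -59.3" --pt "-1 -0.2876 -0.3396 0.1 -59.3" --pt "-1 -0.2876 -0.3396 0.1 -59.3" --pt "-1 -0.2876 -0.3396 0.1 -59.3"

```text
clock: 1.1
ee_pos: [473.5, -200.8, 144.0]
tool_rot: [-179.8, 0.0, -5.3]
wrist_force: [0.3, 1.8, -0.2]
width: 85.5
```

```bash
./d.sh 471 -208 85 -5.8; python3 -c "
from look import *
print(telemetry.get_obs()['joint_pos'])
snap('scene','s1.png');snap('top','t1.png');crop('t1.png',340,130,190,130,4,'c1.png')"
```

```text
t 1.1 shift mm [-1.8  7.4 59. ] turn 0.48 ee [ 473.5 -200.8  144. ] rot [-1.7983e+02  3.0000e-02 -5.3200e+00] F [ 0.3  1.8 -0.2] w 85.5
[ 31.20806917  17.58083285 -17.9052844  116.94766099   7.12090297
  46.55532797   3.8508931 ]
```

View pics/c1.png

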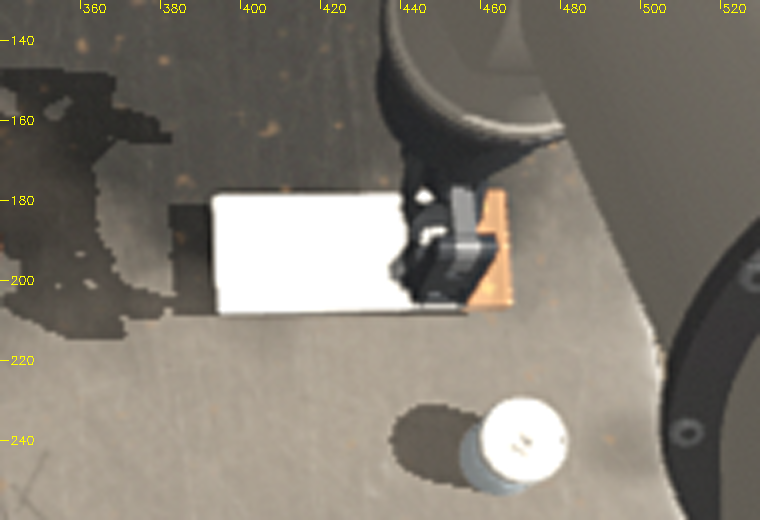

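arm_command --pt "-1 0 0 0 0" --pt "-1 0 0 0.03 0" --pt "-1 0 0 0.06 0" --pt "-1 0 0 0.08 0" --pt "-1 0 0 0.08 0" --pt "-1 0 0 0.08 0"

```text
clock: 1.7
ee_pos: [470.4, -209.2, 65.1]
tool_rot: [-180.0, 0.1, -5.9]
wrist_force: [-0.2, -0.0, 0.7]
width: 85.7
```

```bash
./d.sh 471 -208 21.5 -5.8; python3 -c "
from look import *
snap('scene','s2.png');crop('s2.png',320,170,130,90,6,'c2.png')"
```

```text
t 1.7 shift mm [ 0.5 -1.3 43.6] turn -0.09 ee [ 470.4 -209.2   65.1] rot [-1.7998e+02  1.0000e-01 -5.8900e+00] F [-0.2 -0.   0.7] w 85.7
```

View pics/c2.png

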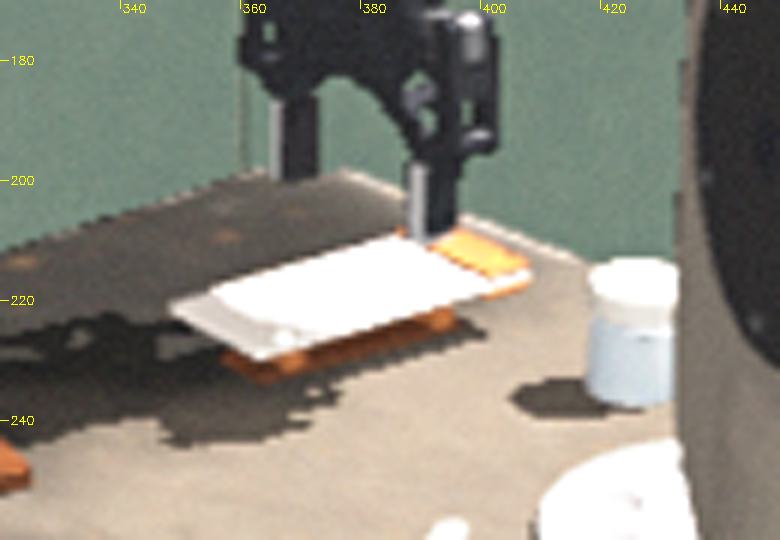

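arm_command --pt "-1 0.0005 -0.0013 0.015 0" --pt "-1 0.0005 -0.0013 0.03 0" --pt "-1 0.0005 -0.0013 0.0436 0" --pt "-1 0.0005 -0.0013 0.0436 0" --pt "-1 0.0005 -0.0013 0.0436 0"

```text
clock: 2.17
ee_pos: [472.2, -207.6, 22.9]
tool_rot: [180.0, -0.0, -5.8]
wrist_force: [0.7, -0.4, 1.0]
width: 85.5
```

arm_command --pt "1 0 0 0 0" --pt "1 0 0 0 0" --pt "1 0 0 0 0" --pt "1 0 0 0 0" --pt "1 0 0 0 0" --pt "1 0 0 0 0" --pt "1 0 0 0 0" --pt "1 0 0 0 0" --force 25

```text
clock: 2.83
ee_pos: [472.6, -207.5, 23.1]
tool_rot: [180.0, -0.1, -5.8]
wrist_force: [-1.6, 0.9, 10.3]
width: 60.9
```

```bash
./d.sh 471 -208 21.5 -5.8
```

```text
t 2.83 shift mm [-1.5  0.6  1.6] turn -0.01 ee [ 472.6 -207.5   23.1] rot [ 1.7996e+02 -1.1000e-01 -5.8100e+00] F [-1.6  0.9 10.3] w 60.9
```

arm_command --pt "1 0 0 -0.01 0" --pt "1 0 0 -0.03 0" --pt "1 0 0 -0.05 0" --pt "1 0 0 -0.08 0" --pt "1 0 0 -0.11 0" --pt "1 0 0 -0.13 0" --pt "1 0 0 -0.13 0" --pt "1 0 0 -0.13 0"

```text
clock: 3.5
ee_pos: [472.3, -207.4, 153.5]
tool_rot: [179.9, -0.2, -5.8]
wrist_force: [0.5, -0.2, -2.3]
width: 61.4
```

```bash
./d.sh 494 45 150 -14; python3 -c "
from look import *
snap('scene','s3.png');crop('s3.png',320,130,130,90,6,'c3.png')"
```

```text
t 3.5 shift mm [  -3.9 -253.3    3.5] turn 8.2 ee [ 472.3 -207.4  153.5] rot [ 1.7994e+02 -1.6000e-01 -5.8000e+00] F [ 0.5 -0.2 -2.3] w 61.4
```

View pics/c3.png

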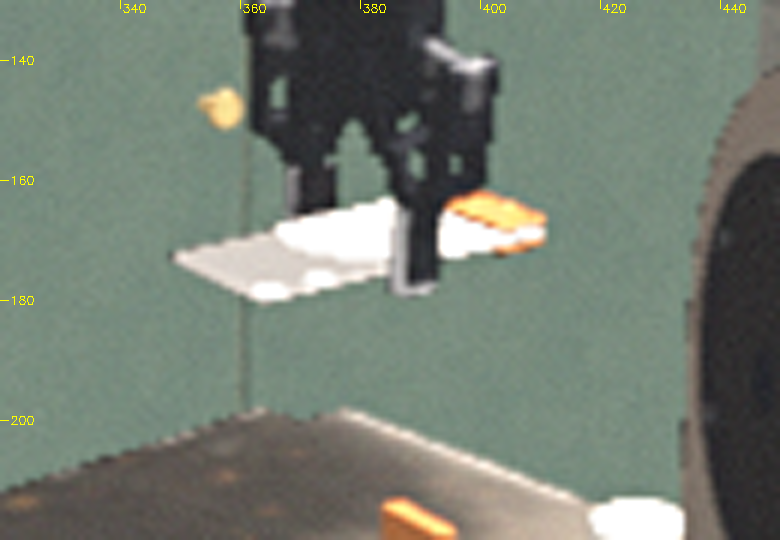

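arm_command --pt "1 0 -0.02 0 1" --pt "1 -0.001 -0.05 0 2" --pt "1 -0.002 -0.085 0 3" --pt "1 -0.002 -0.12 0 5" --pt "1 -0.003 -0.155 0 6" --pt "1 -0.0035 -0.19 0 7" --pt "1 -0.0039 -0.22 0 8.2" --pt "1 -0.0039 -0.24 0 8.2" --pt "1 -0.0039 -0.2533 0 8.2" --pt "1 -0.0039 -0.2533 0 8.2" --pt "1 -0.0039 -0.2533 0 8.2"

```text
clock: 4.47
ee_pos: [492.8, 45.8, 150.8]
tool_rot: [180.0, 0.1, -13.9]
wrist_force: [-0.4, -0.4, -1.5]
width: 60.9
```

```bash
./d.sh 494 45 100 -14; python3 -c "
from look import *
snap('scene','s4.png');crop('s4.png',220,150,130,110,5,'c4.png');snap('top','t4.png');crop('t4.png',240,130,150,100,5,'c4t.png')"
```

```text
t 4.47 shift mm [ 1.4  0.5 50.8] turn 0.11 ee [492.8  45.8 150.8] rot [ 1.7997e+02  1.1000e-01 -1.3890e+01] F [-0.4 -0.4 -1.5] w 60.9
```

View pics/c4.png

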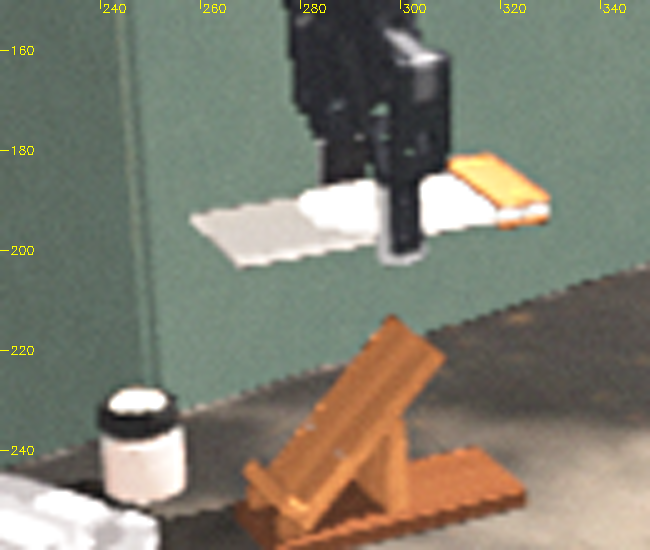

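View pics/c4t.png

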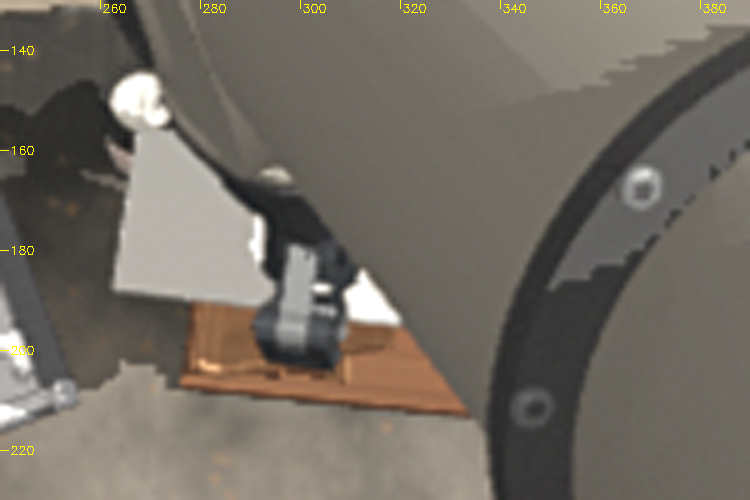

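```bash
python3 -c "
from look import *
print('plain end',[np.round(cast('scene',p,157)[:2],1) for p in [(258,193),(268,202)]])
print('board top',[np.round(cast('scene',p,91)[:2],1) for p in [(297.5,213.5),(308,221)]])
print('lip outer top',[np.round(cast('scene',p,31)[:2],1) for p in [(270,243),(281,254)]])
print('exp boardtop',[proj('scene',(489+a*.97,27.2-a*.242,91.2)) for a in(-25,25)],'exp corner',[proj('scene',(505.4+a*.97,91.7-a*.242,24)) for a in(-25,25)])
"
```

```text
plain end [array([534.6, 115.8]), array([473.6, 130.1])]
board top [array([508.6,  27.1]), array([457. ,  35.8])]
lip outer top [array([523.3,  99.3]), array([459.3, 113. ])]
exp boardtop [array([306.79383778, 219.62616749]), array([298.34204238, 212.22063016])] exp corner [array([281.07897321, 251.5275585 ]), array([273.44100342, 243.15433987])]
```

arm_command --pt "1 0.0014 0.0005 0.02 0" --pt "1 0.0014 0.0005 0.04 0" --pt "1 0.0014 0.0005 0.054 0" --pt "1 0.0014 0.0005 0.054 0" --pt "1 0.0014 0.0005 0.056 0" --pt "1 0.0014 0.0005 0.058 0"

```text
clock: 5.07
ee_pos: [495.1, 44.1, 94.3]
tool_rot: [-180.0, -0.0, -14.0]
wrist_force: [1.0, -0.2, -1.6]
width: 60.9
```

arm_command --pt "1 0 0 0.001 0" --pt "1 0 0 0.002 0" --pt "1 0 0 0.003 0" --pt "1 0 0 0.004 0" --pt "1 0 0 0.004 0"

```text
clock: 5.48
ee_pos: [495.0, 44.5, 90.0]
tool_rot: [-180.0, -0.0, -14.0]
wrist_force: [0.4, -1.3, 1.2]
width: 61.2
```

```bash
./d.sh 494 45 85 -14; python3 -c "
from look import *
snap('scene','s5.png');crop('s5.png',220,170,130,100,6,'c5.png')"
```

```text
t 5.48 shift mm [-1.1 -0.2  5. ] turn 0.01 ee [495.   44.5  90. ] rot [-1.7999e+02 -4.0000e-02 -1.3990e+01] F [ 0.4 -1.3  1.2] w 61.2
```

View pics/c5.png

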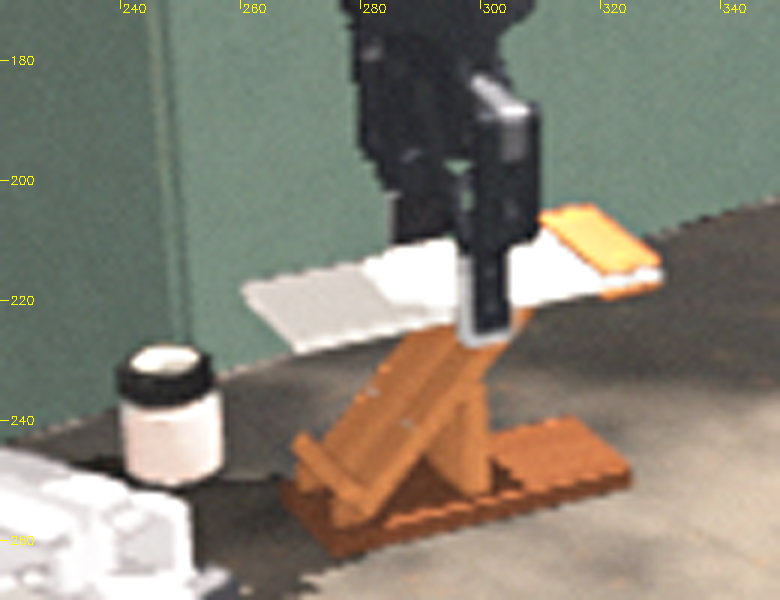

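Contact came at the height predicted: TCP z 90, 1.2 N. Now I'll swing the plate over the board's top edge in small steps.

arm_command --pt "1 0 0 0.001 0" --pt "1 0 0 0.002 0" --pt "1 0 0 0.003 0" --pt "1 0 0 0.004 0" --pt "1 0 0 0.005 0" --pt "1 0 0 0.006 0" --pt "1 0 0 0.006 0"

```text
clock: 6.12
ee_pos: [495.4, 45.1, 84.4]
tool_rot: [-180.0, -0.1, -14.0]
wrist_force: [-1.2, 2.1, 12.7]
width: 60.7
```

```bash
./d.sh 494 45 85 -14; python3 -c "
from look import *
snap('scene','s6.png');crop('s6.png',220,170,130,100,6,'c6.png')"
```

```text
t 6.12 shift mm [-1.3  0.5 -0.6] turn 0.04 ee [495.4  45.1  84.4] rot [-1.7995e+02 -8.0000e-02 -1.3960e+01] F [-1.2  2.1 12.7] w 60.7
```

View pics/c6.png

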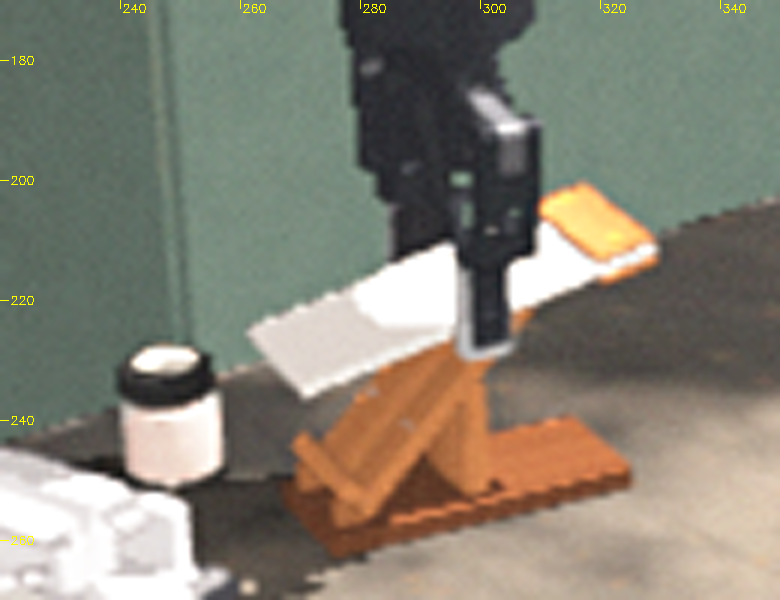

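arm_command --pt "1 0 0 0.001 0" --pt "1 0 0 0.002 0" --pt "1 0 0 0.003 0" --pt "1 0 0.001 0.004 0" --pt "1 0 0.002 0.005 0" --pt "1 0 0.003 0.006 0" --pt "1 0 0.003 0.006 0" --force 20

```text
clock: 6.75
ee_pos: [495.1, 43.8, 78.6]
tool_rot: [-179.8, -0.1, -13.9]
wrist_force: [-0.2, 11.3, 11.3]
width: 61.2
```

```bash
./d.sh 494 45 85 -14; python3 -c "
from look import *
snap('scene','s7.png');crop('s7.png',220,170,130,100,6,'c7.png')"
```

```text
t 6.75 shift mm [-1.3 -0.9 -6.4] turn 0.1 ee [495.1  43.8  78.6] rot [-1.7984e+02 -1.1000e-01 -1.3900e+01] F [-0.2 11.3 11.3] w 61.2
```

View pics/c7.png

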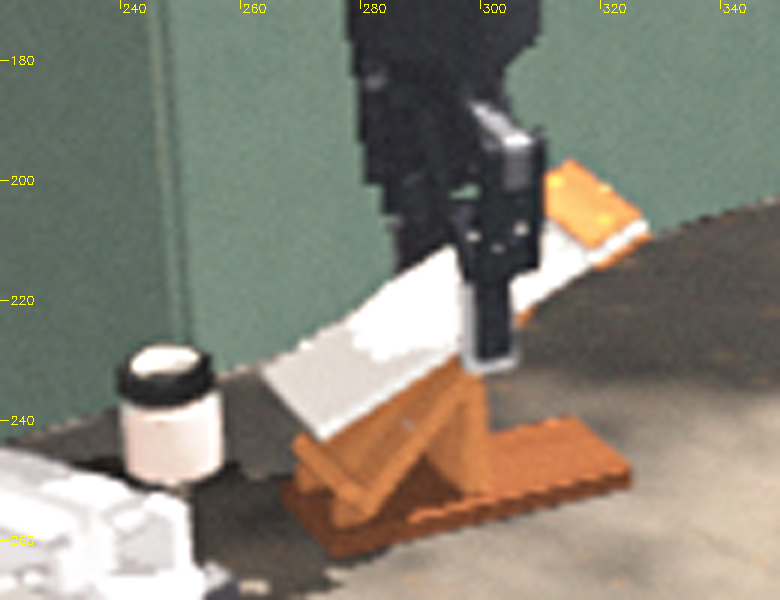

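arm_command --pt "1 0 0.001 -0.0004 0" --pt "1 0 0.002 -0.0005 0" --pt "1 0 0.003 -0.0005 0" --pt "1 0 0.004 -0.0005 0" --pt "1 0 0.005 -0.0005 0" --pt "1 0 0.006 -0.0005 0" --pt "1 0 0.006 -0.0005 0"

```text
clock: 7.38
ee_pos: [494.9, 39.9, 79.7]
tool_rot: [-179.7, -0.2, -13.8]
wrist_force: [3.1, 21.9, 12.2]
width: 61.2
```

```bash
./d.sh 494 45 85 -14; python3 -c "
from look import *
snap('scene','s8.png');crop('s8.png',220,170,130,100,6,'c8.png')"
```

```text
t 7.38 shift mm [-2.1 -4.8 -5.3] turn 0.18 ee [494.9  39.9  79.7] rot [-179.68   -0.23  -13.82] F [ 3.1 21.9 12.2] w 61.2
```

View pics/c8.png

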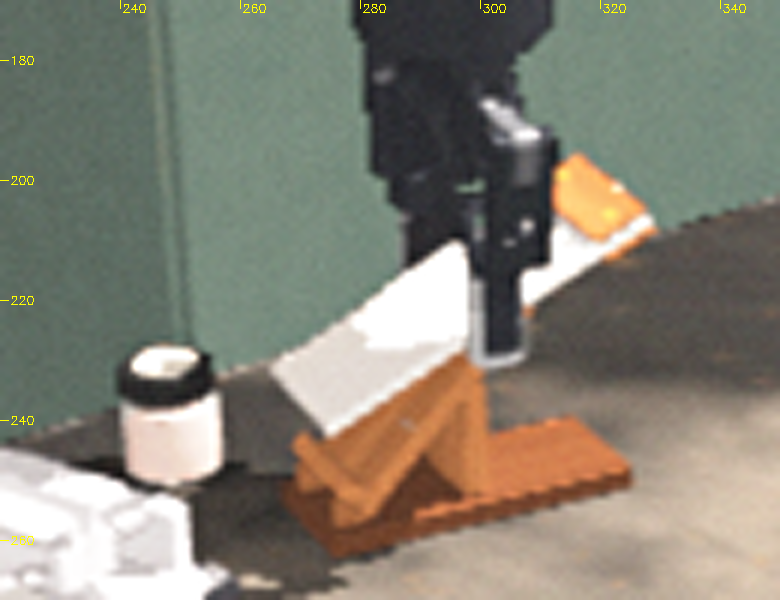

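arm_command --pt "1 0 0 0.001 0" --pt "1 0 -0.0005 0.002 0" --pt "1 0 -0.001 0.003 0" --pt "1 0 -0.001 0.003 0"

```text
clock: 7.77
ee_pos: [494.6, 38.7, 76.7]
tool_rot: [-179.8, -0.2, -13.9]
wrist_force: [-1.8, 10.0, 21.7]
width: 61.2
```

```bash
./d.sh 494 45 85 -14; python3 -c "
from look import *
snap('scene','s9.png');crop('s9.png',220,170,130,100,6,'c9.png')"
```

```text
t 7.77 shift mm [-2.1 -6.  -8.3] turn 0.09 ee [494.6  38.7  76.7] rot [-179.84   -0.19  -13.91] F [-1.8 10.  21.7] w 61.2
```

View pics/c9.png

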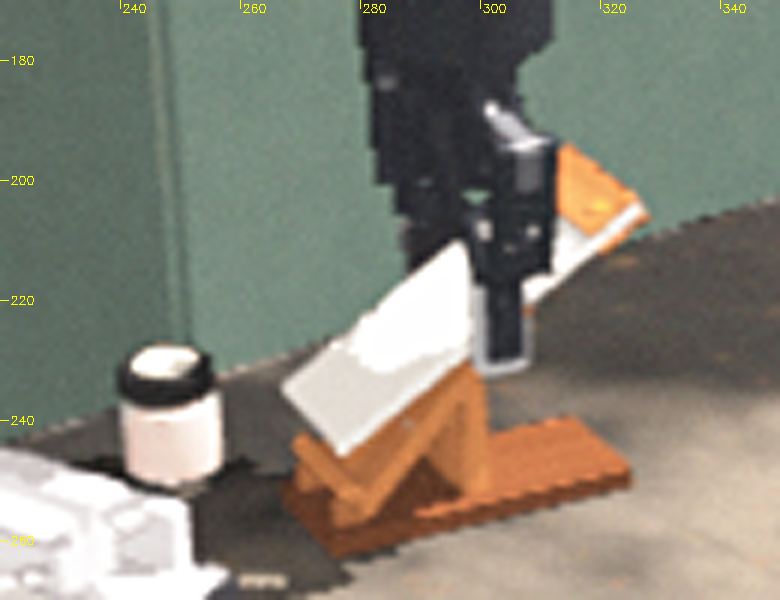

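arm_command --pt "1 0 0 0.001 0" --pt "1 0 -0.0005 0.002 0" --pt "1 0 -0.001 0.003 0" --pt "1 0 -0.001 0.003 0"

```text
clock: 8.15
ee_pos: [494.6, 38.6, 73.8]
tool_rot: [-179.9, -0.2, -14.0]
wrist_force: [-3.4, 3.9, 25.7]
width: 61.5
```

```bash
./d.sh 494 45 85 -14; python3 -c "
from look import *
snap('scene','s10.png');crop('s10.png',220,170,130,100,6,'c10.png')"
```

```text
t 8.15 shift mm [ -2.2  -6.  -11.2] turn 0.04 ee [494.6  38.6  73.8] rot [-179.92   -0.18  -13.96] F [-3.4  3.9 25.7] w 61.5
```

View pics/c10.png

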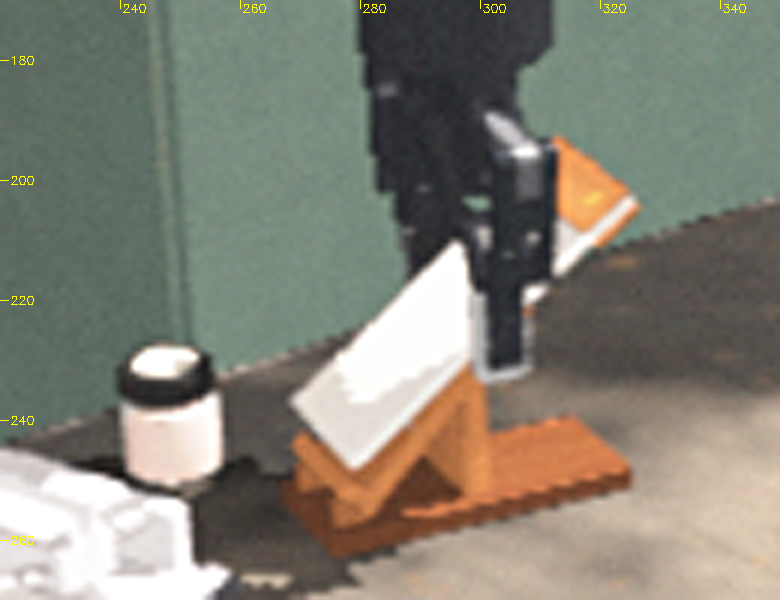

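arm_command --pt "1 0 0 -0.001 0" --pt "0.2 0 0 -0.001 0" --pt "-0.4 0 0 -0.001 0" --pt "-1 0 0 -0.001 0" --pt "-1 0 0 -0.001 0" --pt "-1 0 0 -0.001 0" --pt "-1 0 0 -0.001 0" --pt "-1 0 0 -0.001 0"

```text
clock: 8.87
ee_pos: [492.9, 37.6, 73.1]
tool_rot: [180.0, 0.0, -14.0]
wrist_force: [-0.7, 0.5, 0.4]
width: 85.3
```

```bash
./d.sh 494 45 200 -14; python3 -c "
from look import *
snap('scene','s11.png');crop('s11.png',220,170,130,100,6,'c11.png')"
```

```text
t 8.87 shift mm [  -0.7   -7.4 -126.9] turn -0.0 ee [492.9  37.6  73.1] rot [ 1.8e+02  1.0e-02 -1.4e+01] F [-0.7  0.5  0.4] w 85.3
```

View pics/c11.png

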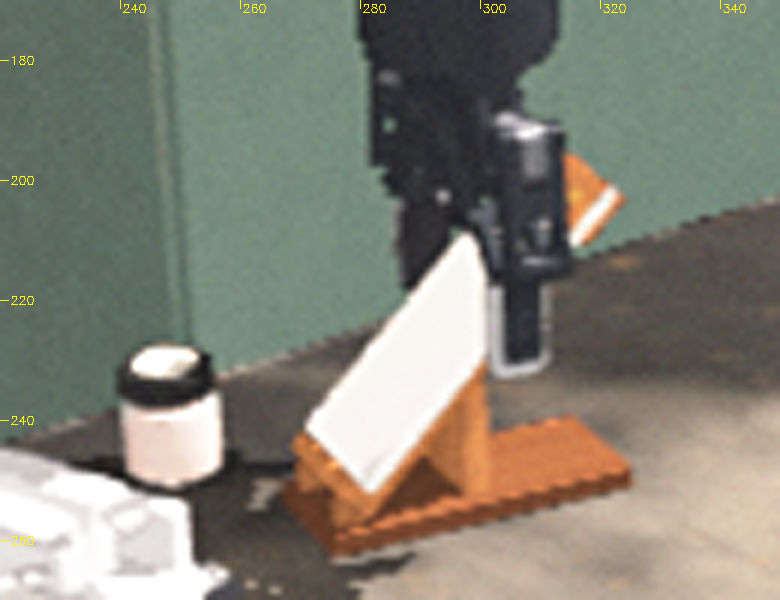

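Plate is on the lip at about 45° (plain end near (290,247) in the scene view) and let go. I'll raise the gripper and check.

arm_command --pt "-1 0 0 -0.02 0" --pt "-1 0 0 -0.05 0" --pt "-1 0 0 -0.08 0" --pt "-1 0 0 -0.11 0" --pt "-1 0 0 -0.13 0" --pt "-1 0 0 -0.13 0" --pt "-1 0 0 -0.13 0"

```text
clock: 9.5
ee_pos: [493.5, 37.7, 204.1]
tool_rot: [-180.0, -0.1, -14.0]
wrist_force: [0.1, -0.9, -0.6]
width: 85.0
```

```bash
./d.sh 483.7 -1.6 200 -14; python3 -c "
from look import *
snap('scene','s12.png');crop('s12.png',230,170,110,100,6,'c12.png')
snap('top','t12.png');crop('t12.png',240,130,150,100,5,'c12t.png')"
```

```text
t 9.5 shift mm [ 0.  40.5  4.1] turn -0.01 ee [493.5  37.7 204.1] rot [-1.7998e+02 -1.2000e-01 -1.4010e+01] F [ 0.1 -0.9 -0.6] w 85.0
```

View pics/c12.png

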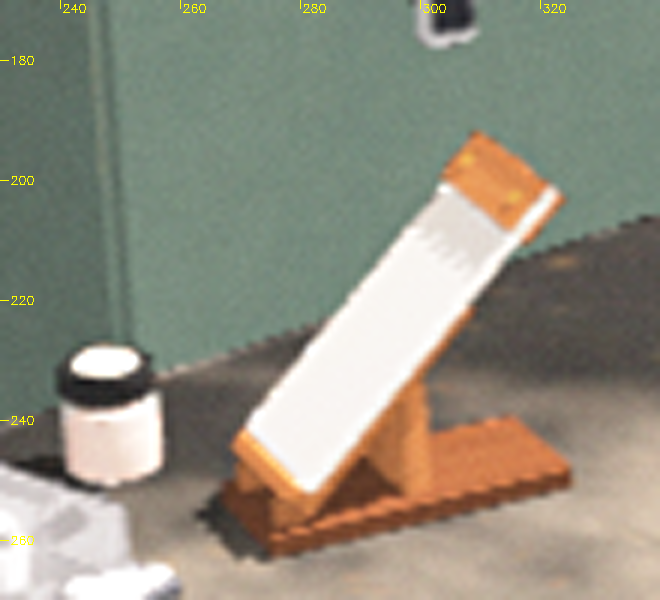

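View pics/c12t.png

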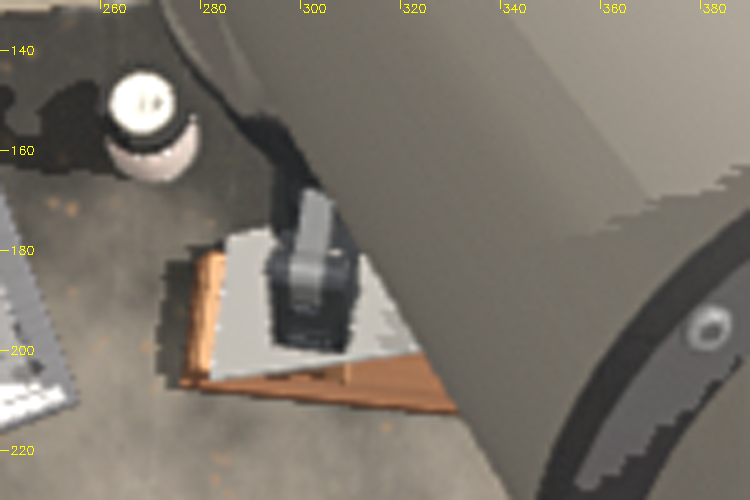

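arm_command --pt "-1 0 0.02 0 0" --pt "-1 0 0.04 0 0" --pt "-1 0 0.0405 0.02 0" --pt "-1 0 0.0405 0.045 0" --pt "-1 0 0.0405 0.06 0" --pt "-1 0 0.0405 0.06 0" --pt "-1 0 0.0405 0.06 0"

```text
clock: 10.18
ee_pos: [482.3, -1.4, 142.1]
tool_rot: [180.0, 0.2, -14.0]
wrist_force: [0.8, 0.6, 1.3]
width: 85.2
```

```bash
./d.sh 483.7 -1.6 118.5 -14; python3 -c "
from look import *
a=cast('top',(284.5,177.5),28);b=cast('top',(281.5,206),28);print(a,b,(a+b)/2,np.linalg.norm(a-b),'lat',((a+b)/2)[:2]@[.970,-.242])
snap('scene','s13.png');crop('s13.png',230,140,120,110,6,'c13.png')"
```

```text
t 10.18 shift mm [ 1.4 -0.2 23.6] turn 0.03 ee [482.3  -1.4 142.1] rot [179.98   0.18 -13.97] F [0.8 0.6 1.3] w 85.2
[537.42155845  87.88302516  28.        ] [477.05439144  99.77309964  28.        ] [507.23797494  93.8280624   28.        ] 61.52697557550368 lat 469.31444459337007
```

View pics/c13.png

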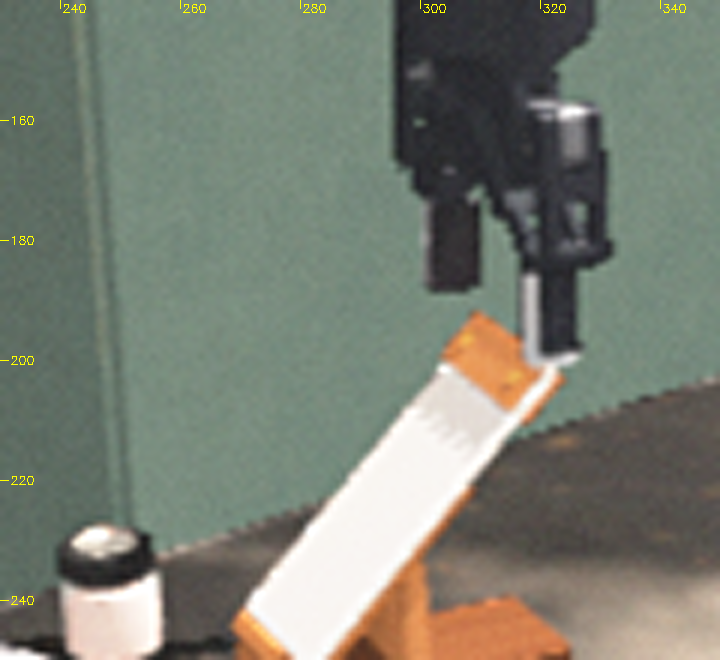

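arm_command --pt "-1 0.0012 0 0.01 0" --pt "-1 0.0012 0 0.0236 0" --pt "-1 0.0012 0 0.0236 0" --pt "-1 0.0012 0 0.0236 0"

```text
clock: 10.57
ee_pos: [484.3, -1.8, 119.6]
tool_rot: [180.0, 0.0, -14.0]
wrist_force: [-0.1, -0.3, -0.4]
width: 86.0
```

arm_command --pt "1 0 0 0 0" --pt "1 0 0 0 0" --pt "1 0 0 0 0" --pt "1 0 0 0 0" --pt "1 0 0 0 0" --pt "1 0 0 0 0" --pt "1 0 0 0 0" --pt "1 0 0 0 0" --force 40

```text
clock: 11.23
ee_pos: [484.9, -1.9, 120.4]
tool_rot: [-180.0, -0.1, -14.0]
wrist_force: [-0.5, -1.1, 7.2]
width: 61.0
```

```bash
./d.sh 483.7 -1.6 118.5 -14; python3 -c "
from look import *
snap('scene','s14.png');crop('s14.png',230,140,120,110,6,'c14.png')"
```

```text
t 11.23 shift mm [-1.2  0.   1.9] turn 0.01 ee [484.9  -1.9 120.4] rot [-1.7999e+02 -7.0000e-02 -1.3990e+01] F [-0.5 -1.1  7.2] w 61.0
```

View pics/c14.png

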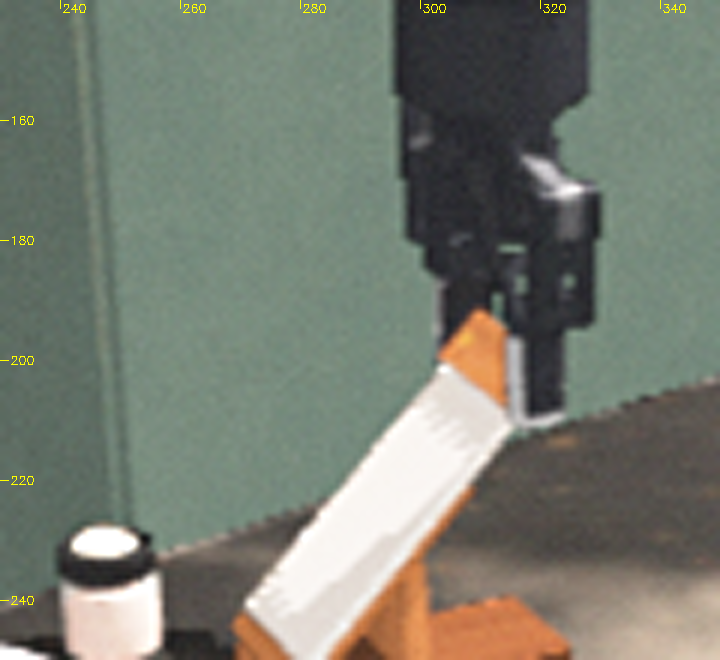

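arm_command --pt "1 0 -0.0043 -0.0042 0" --pt "1 0 -0.0088 -0.0082 0" --pt "1 0 -0.0135 -0.012 0" --pt "1 0 -0.0183 -0.0156 0" --pt "1 0 -0.0233 -0.0189 0" --pt "1 0 -0.0284 -0.0221 0" --pt "1 0 -0.0284 -0.0221 0"

```text
clock: 11.87
ee_pos: [491.7, 26.7, 142.6]
tool_rot: [-180.0, -0.0, -13.9]
wrist_force: [-1.9, -5.5, 2.8]
width: 60.9
```

```bash
./d.sh 483.7 -1.6 118.5 -14; python3 -c "
from look import *
snap('scene','s15.png');crop('s15.png',230,140,120,110,6,'c15.png')"
```

```text
t 11.87 shift mm [-0.9 29.4 24.1] turn 0.07 ee [491.7  26.7 142.6] rot [-1.7999e+02 -5.0000e-02 -1.3930e+01] F [-1.9 -5.5  2.8] w 60.9
```

View pics/c15.png

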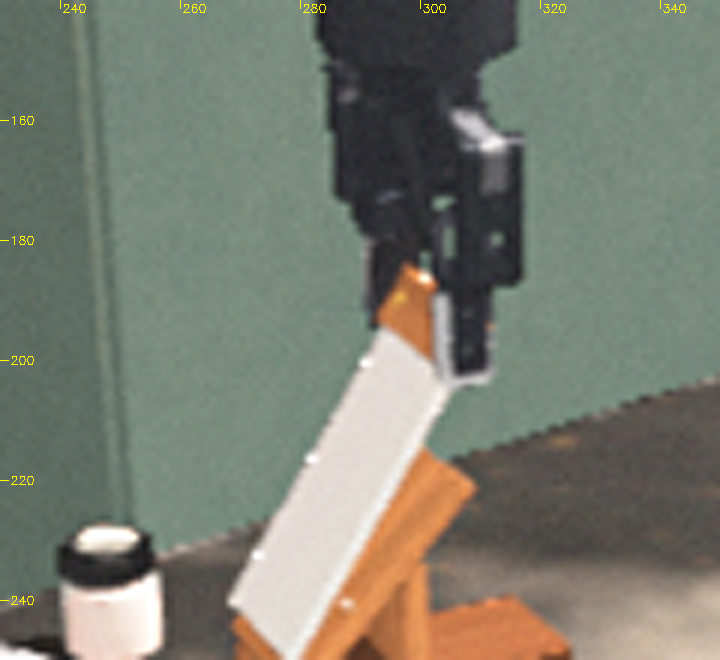

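arm_command --pt "1 0 -0.0052 -0.002 0" --pt "1 0 -0.0105 -0.0045 0" --pt "1 0 -0.016 -0.007 0" --pt "1 0 -0.0218 -0.0092 0" --pt "1 0 -0.0275 -0.0111 0" --pt "1 0 -0.0333 -0.0126 0" --pt "1 0 -0.0333 -0.0126 0"

```text
clock: 12.5
ee_pos: [499.8, 58.5, 155.1]
tool_rot: [180.0, -0.0, -14.0]
wrist_force: [-2.3, -6.8, 11.2]
width: 61.2
```

```bash
./d.sh 483.7 -1.6 118.5 -14; python3 -c "
from look import *
snap('scene','s16.png');crop('s16.png',230,140,120,120,5,'c16.png')"
```

```text
t 12.5 shift mm [-1.1 62.2 36.6] turn 0.04 ee [499.8  58.5 155.1] rot [ 1.800e+02 -5.000e-02 -1.396e+01] F [-2.3 -6.8 11.2] w 61.2
```

View pics/c16.png

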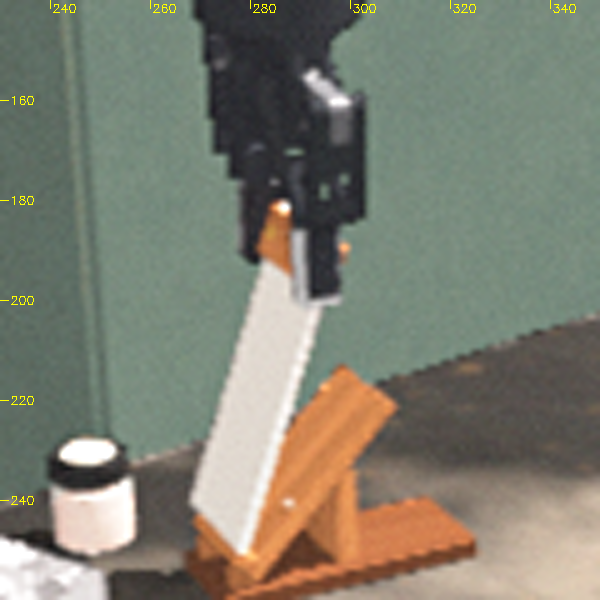

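arm_command --pt "1 0 -0.006 -0.0018 0" --pt "1 0 -0.012 -0.003 0" --pt "1 0 -0.018 -0.004 0" --pt "1 0 -0.024 -0.0047 0" --pt "1 0 -0.03 -0.005 0" --pt "1 0 -0.035 -0.005 0" --pt "1 0 -0.035 -0.005 0"

```text
clock: 13.13
ee_pos: [508.3, 92.9, 160.0]
tool_rot: [-180.0, -0.1, -14.0]
wrist_force: [-1.9, -4.0, 12.4]
width: 60.8
```

```bash
./d.sh 483.7 -1.6 118.5 -14; python3 -c "
from look import *
snap('scene','s17.png');crop('s17.png',220,140,120,120,5,'c17.png')"
```

```text
t 13.13 shift mm [-1.1 97.7 41.5] turn 0.05 ee [508.3  92.9 160. ] rot [-1.7996e+02 -5.0000e-02 -1.3950e+01] F [-1.9 -4.  12.4] w 60.8
```

View pics/c17.png

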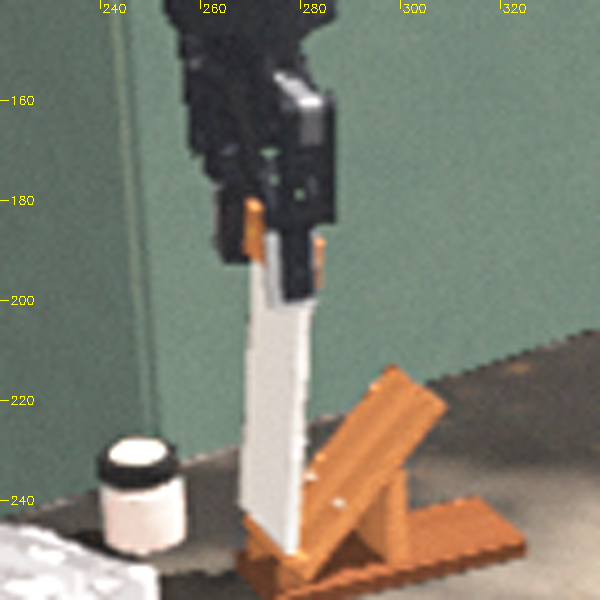

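```bash
python3 -c "
from look import *
def tilt(pb,pt,zb=26.,zt=None):
    # bottom pixel -> ray at zb gives XY; expected vertical at top row
    P=cast('scene',pb,zb)
    for h in (60,80,100,120,140): 
        q=proj('scene',P+[0,0,h])
        print(h,q)
tilt((268,240),0);tilt((279.4,251),0)
P=cast('scene',(279.4,251),26);print([proj('scene',P+[-.242*k,-.97*k,100])[0]-proj('scene',P+[0,0,100])[0] for k in(5,10)])
"
```

```text
60 [266.55498015 216.97103443]
80 [266.06049672 209.09056011]
100 [265.55939386 201.10459342]
120 [265.05153777 193.01100185]
140 [264.53679099 184.80759496]
60 [278.12808925 227.20149235]
80 [277.69235197 219.04848539]
100 [277.25052562 210.78154702]
120 [276.80248167 202.39827229]
140 [276.34808796 193.89618808]
[np.float64(2.1017383462229304), np.float64(4.196814960621737)]
```

```bash
python3 -c "
from look import *
print(proj('scene',(476.8,99.3,25)),proj('scene',(537,84.3,25)))
snap('top','t17.png');crop('t17.png',230,110,110,110,6,'c17t.png')
crop('s17.png',255,170,40,90,8,'c17b.png')
"
```

```text
[281.60252906 251.97500906] [272.13461689 241.60996136]
```

View pics/c17b.png

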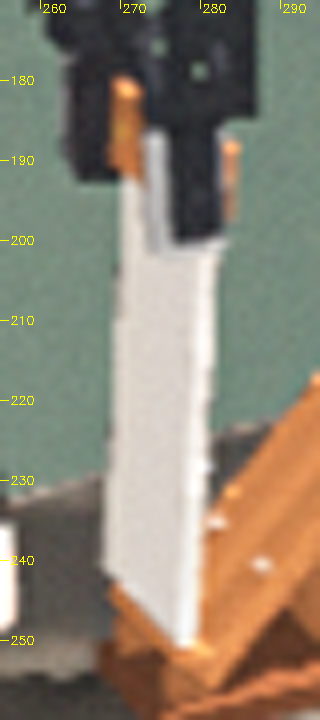

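View pics/c17t.png

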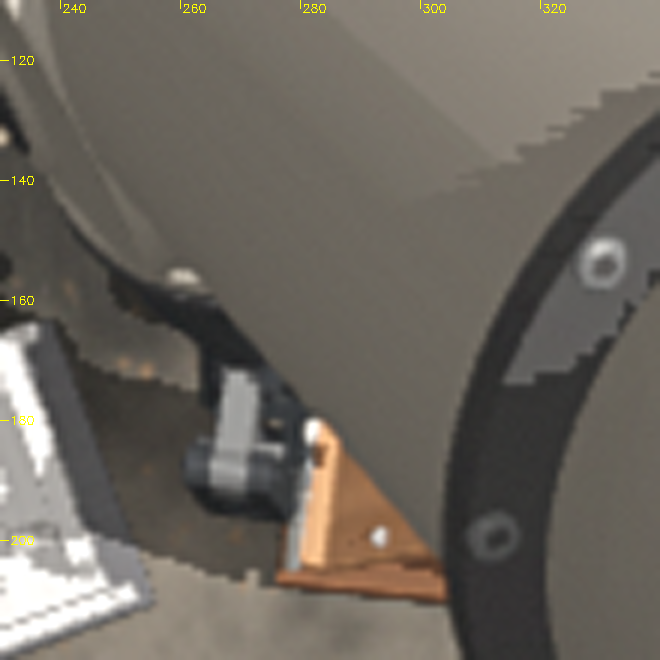

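Top view: the light lip is at (279-285) and the plate's bottom edge lies at (277-281), so the edge has ridden up onto the lip, leaning about 5.6°. I'll lift it clear, put the edge back inside the lip and finish the turn.

arm_command --pt "1 0 0 -0.005 0" --pt "1 0 0 -0.01 0" --pt "1 0 0.005 -0.015 0" --pt "1 0 0.012 -0.015 0" --pt "1 0 0.02 -0.015 0" --pt "1 0 0.022 -0.015 0" --pt "1 0 0.022 -0.015 0"

```text
clock: 13.82
ee_pos: [502.2, 69.4, 174.2]
tool_rot: [180.0, 0.0, -14.1]
wrist_force: [-0.0, 0.5, -2.3]
width: 61.2
```

```bash
./d.sh 483.7 -1.6 118.5 -14; python3 -c "
from look import *
snap('top','t18.png');crop('t18.png',240,140,90,90,7,'c18t.png')
snap('scene','s18.png');crop('s18.png',255,170,50,90,7,'c18b.png')
"
```

```text
t 13.82 shift mm [-0.6 73.4 55.7] turn -0.08 ee [502.2  69.4 174.2] rot [ 1.7998e+02  1.0000e-02 -1.4080e+01] F [-0.   0.5 -2.3] w 61.2
```

View pics/c18b.png

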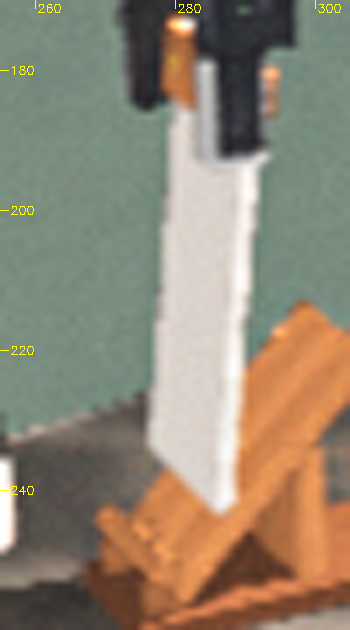

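View pics/c18t.png

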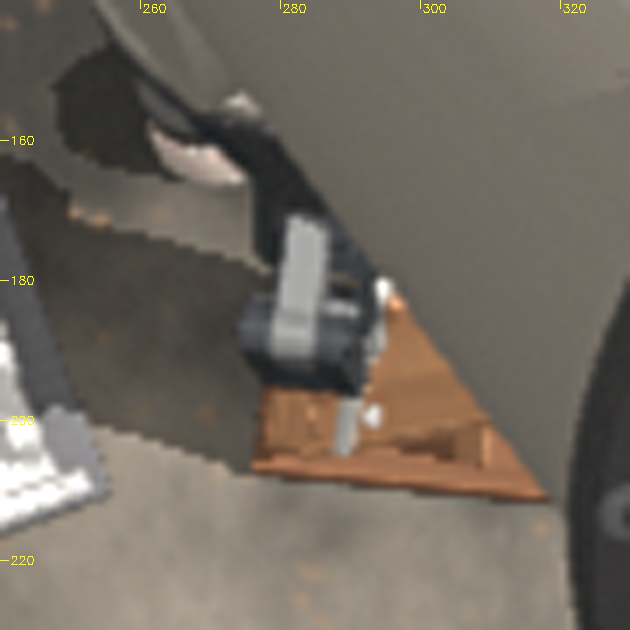

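arm_command --pt "1 0 -0.003 0.003 0" --pt "1 0 -0.004 0.006 0" --pt "1 0 -0.004 0.009 0" --pt "1 0 -0.004 0.011 0" --pt "1 0 -0.004 0.012 0" --pt "1 0 -0.004 0.012 0" --force 25

```text
clock: 14.42
ee_pos: [503.5, 74.9, 162.2]
tool_rot: [-180.0, 0.0, -14.0]
wrist_force: [-1.0, 2.2, -1.3]
width: 61.0
```

arm_command --pt "1 0 0 0.001 0" --pt "1 0 0 0.002 0" --pt "1 0 0 0.002 0"

```text
clock: 14.67
ee_pos: [503.8, 74.9, 160.6]
tool_rot: [-180.0, -0.0, -14.0]
wrist_force: [0.7, 2.2, 3.3]
width: 61.2
```

```bash
./d.sh 483.7 -1.6 118.5 -14; python3 -c "
from look import *
snap('top','t19.png');crop('t19.png',240,140,90,90,7,'c19t.png')
snap('scene','s19.png');crop('s19.png',250,170,60,90,7,'c19b.png')
"
```

```text
t 14.67 shift mm [-1.1 79.1 42.1] turn 0.02 ee [503.8  74.9 160.6] rot [-1.7995e+02 -5.0000e-02 -1.3980e+01] F [0.7 2.2 3.3] w 61.2
```

View pics/c19b.png

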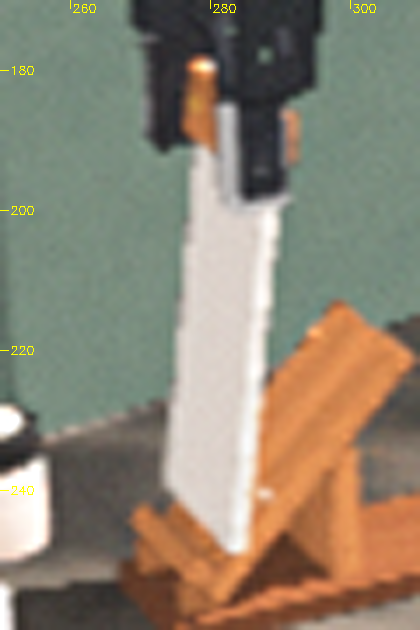

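arm_command --pt "1 0 -0.001 0.0015 0" --pt "1 0 -0.002 0.003 0" --pt "1 0 -0.004 0.0045 0" --pt "1 0 -0.006 0.005 0" --pt "1 0 -0.009 0.005 0" --pt "1 0 -0.012 0.005 0" --pt "1 0 -0.012 0.005 0"

```text
clock: 15.35
ee_pos: [506.6, 85.8, 155.5]
tool_rot: [179.9, -0.0, -14.0]
wrist_force: [1.0, -5.0, 5.9]
width: 60.9
```

```bash
./d.sh 483.7 -1.6 118.5 -14; python3 -c "
from look import *
snap('top','t20.png');crop('t20.png',240,140,90,90,7,'c20t.png')
snap('scene','s20.png');crop('s20.png',250,170,60,90,7,'c20b.png')
"
```

```text
t 15.35 shift mm [-1.1 90.4 37. ] turn 0.01 ee [506.6  85.8 155.5] rot [ 1.7995e+02 -2.0000e-02 -1.3990e+01] F [ 1.  -5.   5.9] w 60.9
```

View pics/c20b.png

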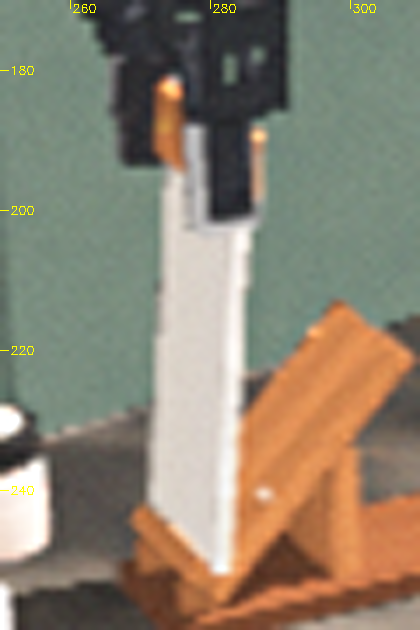

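View pics/c20t.png

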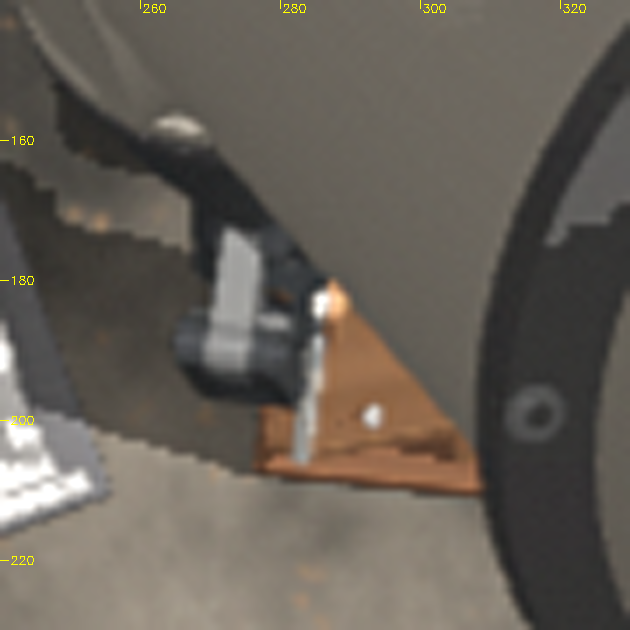

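arm_command --pt "1 0 -0.002 0.0003 0" --pt "1 0 -0.004 0.0006 0" --pt "1 0 -0.006 0.001 0" --pt "1 0 -0.008 0.001 0" --pt "1 0 -0.009 0.001 0" --pt "1 0 -0.009 0.001 0"

```text
clock: 15.95
ee_pos: [509.1, 94.5, 155.2]
tool_rot: [180.0, -0.1, -14.0]
wrist_force: [-1.0, -4.4, 16.2]
width: 61.2
```

```bash
cat >> look.py <<'E'
def lean(im,r0,r1,x0,x1,zoff,show=True):
    """fit the left boundary and right boundary of bright low-saturation plate rows"""
    hsv=cv2.cvtColor(im,cv2.COLOR_RGB2HSV).astype(int);L=[];Rr=[]
    for r in range(r0,r1):
        row=im[r,x0:x1].astype(float);m=(hsv[r,x0:x1,1]<38)&(hsv[r,x0:x1,2]>165)
        i=np.where(m)[0]
        if len(i)>4: L.append((r,x0+i[0]));Rr.append((r,x0+i[-1]+1))
    out=[]
    for q in (L,Rr):
        q=np.array(q,float);p=np.polyfit(q[:,0],q[:,1],1);res=q[:,1]-np.polyval(p,q[:,0]);k=abs(res)<1.2;p=np.polyfit(q[k,0],q[k,1],1)
        out.append(p);print('slope px/row %.4f n %d sd %.2f x@%d %.1f x@%d %.1f'%(p[0],k.sum(),res[k].std(),r0,np.polyval(p,r0),r1,np.polyval(p,r1)))
    return out
E
./d.sh 483.7 -1.6 118.5 -14; python3 -c "
from look import *
im=snap('scene','s21.png');crop('s21.png',240,170,70,90,7,'c21b.png')
for f in ('s20','s21'):
  im=cv2.imread('pics/'+f+'.png')[:,:,::-1].copy();lean(im,205,238,250,300,0)
"
```

```text
t 15.95 shift mm [-1.4 99.4 36.7] turn -0.0 ee [509.1  94.5 155.2] rot [ 1.7996e+02 -8.0000e-02 -1.4000e+01] F [-1.  -4.4 16.2] w 61.2
slope px/row 0.0000 n 5 sd 0.81 x@205 273.0 x@238 273.0
slope px/row -0.0785 n 33 sd 0.39 x@205 286.0 x@238 283.5
slope px/row 0.0000 n 6 sd 0.73 x@205 271.0 x@238 271.0
slope px/row -0.0040 n 33 sd 0.17 x@205 283.0 x@238 282.9
```

View pics/c21b.png

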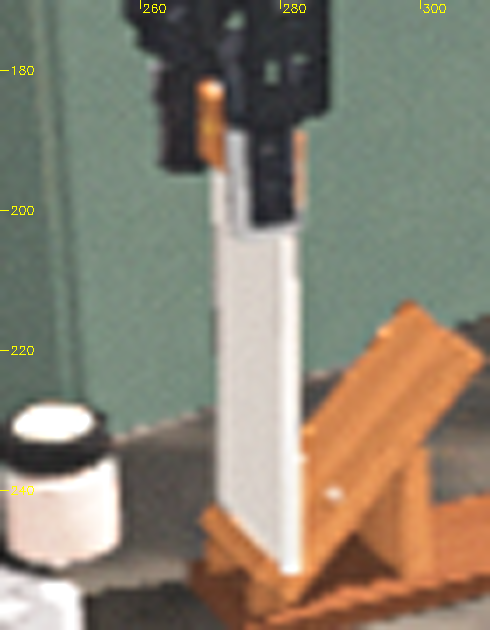

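arm_command --pt "1 0 -0.002 0 0" --pt "1 0 -0.004 0 0" --pt "1 0 -0.006 0 0" --pt "1 0 -0.008 0 0" --pt "1 0 -0.008 0 0"

```text
clock: 16.42
ee_pos: [510.9, 102.3, 154.8]
tool_rot: [180.0, -0.1, -14.0]
wrist_force: [1.6, -3.2, 9.8]
width: 61.4
```

```bash

./d.sh 483.7 -1.6 118.5 -14; python3 -c "
from look import *
im=snap('scene','s22.png');crop('s22.png',240,170,70,90,7,'c22b.png')
lean(im,205,238,250,300,0)
"
```

```text
t 16.42 shift mm [ -1.2 107.4  36.3] turn -0.0 ee [510.9 102.3 154.8] rot [ 1.7996e+02 -5.0000e-02 -1.4000e+01] F [ 1.6 -3.2  9.8] w 61.4
slope px/row -0.0000 n 8 sd 0.77 x@205 269.0 x@238 269.0
slope px/row 0.0762 n 33 sd 0.29 x@205 279.9 x@238 282.4
```

View pics/c22b.png

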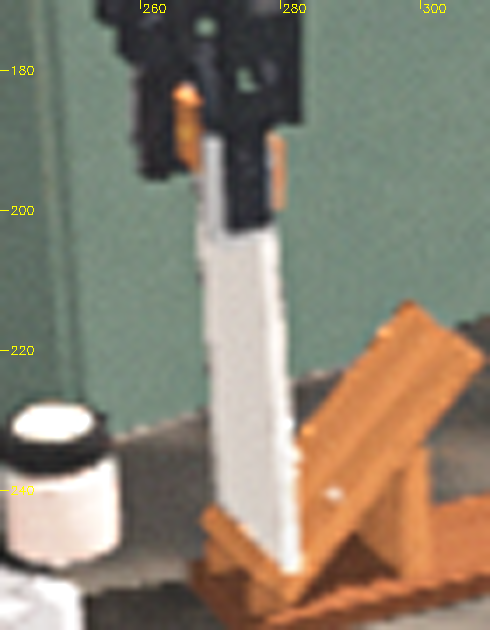

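arm_command --pt "1 0 0 0 0" --pt "1 0 0 0 0" --pt "1 0 0 -0.005 0" --pt "1 0 0 -0.015 0" --pt "1 0 0 -0.03 0" --pt "1 0 0 -0.05 0" --pt "1 0 0 -0.065 0" --pt "1 0 0 -0.065 0" --pt "1 0 0 -0.065 0" --force 60

```text
clock: 17.22
ee_pos: [510.6, 102.7, 220.2]
tool_rot: [-180.0, -0.1, -14.0]
wrist_force: [-0.0, -0.6, -2.0]
width: 61.2
```

```bash

./d.sh 513 228 225 13.4; python3 -c "
from look import *
im=snap('scene','s23.png');crop('s23.png',240,130,70,90,7,'c23b.png')
lean(im,170,210,250,300,0)
snap('top','t23.png');crop('t23.png',200,120,120,110,6,'c23t.png')
P=np.array([480,107,80.]);a=proj('scene',P);b=proj('scene',P+[0,0,120]);print(a,b,(a-b)[0]/(a-b)[1])
"
```

```text
t 17.22 shift mm [ -28.  -122.1   -4.8] turn -27.39 ee [510.6 102.7 220.2] rot [-1.7997e+02 -8.0000e-02 -1.3990e+01] F [-0.  -0.6 -2. ] w 61.2
slope px/row 0.0630 n 35 sd 0.28 x@170 265.8 x@210 268.3
slope px/row 0.0577 n 35 sd 0.30 x@170 277.8 x@210 280.1
[276.85522098 230.65404703] [274.08625407 180.02284528] 0.054688942956658014
```

View pics/c23b.png

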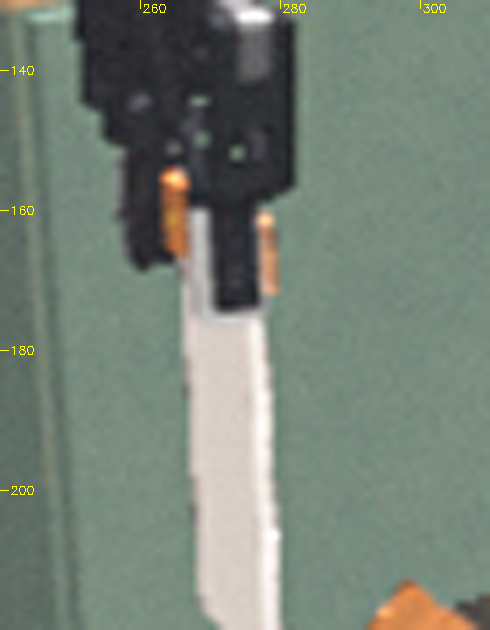

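View pics/c23t.png

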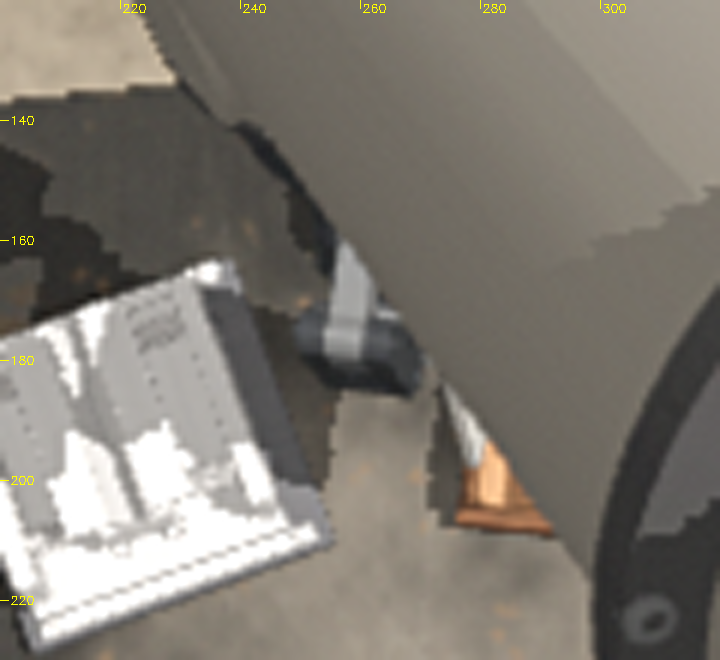

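```bash
python3 -c "
from look import *
T=np.array([510.6,102.7,220.2]);lx=np.array([.970,-.242,0]);ty=np.array([-.242,-.970,0])
for l in(-31,-45):
  for y in(-11,0,11): print(l,y,proj('scene',T+l*lx+y*ty+[0,0,-14]).round(1),proj('scene',T+l*lx+y*ty+[0,0,5]).round(1))
crop('s23.png',250,150,35,40,18,'c23z.png')
"
```

```text
-31 -11 [267.7 178.3] [267.2 169.8]
-31 0 [272.6 177.5] [272.1 169.1]
-31 11 [277.4 176.8] [276.9 168.3]
-45 -11 [270.  180.2] [269.5 171.7]
-45 0 [274.9 179.5] [274.4 170.9]
-45 11 [279.7 178.7] [279.3 170.2]
```

View pics/c23z.png

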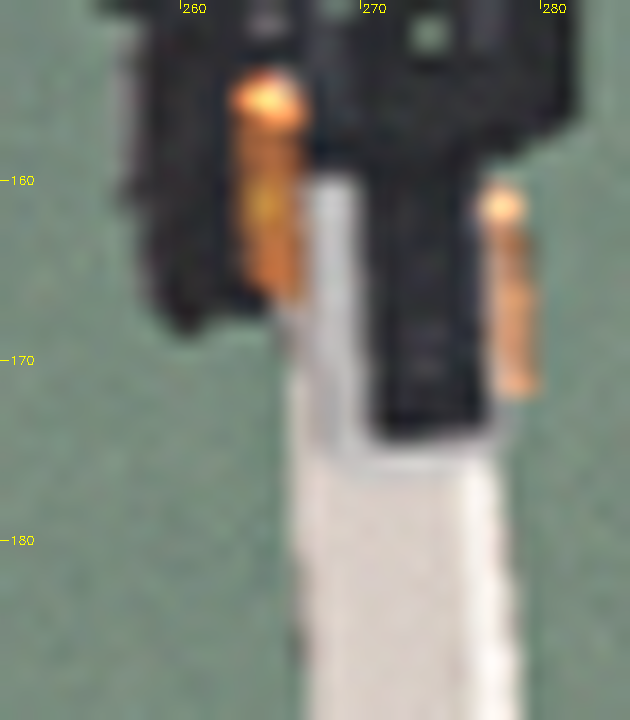

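Plate hangs vertical to within 0.5° (edge slope 0.058 against 0.055 expected for a vertical). It sits about 10 mm off the TCP along tool +y, and I'll allow for that. Moving over the stand.

```bash
./d.sh 513.2 238 205 13.4
```

```text
t 17.32 shift mm [ -29.7 -132.3   13.9] turn -27.39 ee [510.  102.5 218.9] rot [ 1.7998e+02  4.0000e-02 -1.3990e+01] F [-0.5 -0.2 -2.3] w 60.7
```

arm_command --pt "1 -0.002 -0.012 0 -2" --pt "1 -0.005 -0.03 0 -6" --pt "1 -0.01 -0.05 0 -10" --pt "1 -0.015 -0.07 0 -15" --pt "1 -0.02 -0.09 0 -20" --pt "1 -0.025 -0.11 0 -24" --pt "1 -0.028 -0.125 0 -27.4" --pt "1 -0.0297 -0.1323 0.005 -27.4" --pt "1 -0.0297 -0.1323 0.01 -27.4" --pt "1 -0.0297 -0.1323 0.0139 -27.4" --pt "1 -0.0297 -0.1323 0.0139 -27.4"

```text
clock: 18.23
ee_pos: [513.1, 237.0, 203.9]
tool_rot: [180.0, 0.1, 13.3]
wrist_force: [0.2, 0.1, -2.4]
width: 60.7
```

```bash
./d.sh 513.2 238 205 13.4; python3 -c "
from look import *
im=snap('scene','s24.png');crop('s24.png',180,150,100,130,5,'c24.png')
snap('top','t24.png');crop('t24.png',170,120,120,110,6,'c24t.png')"
```

```text
t 18.23 shift mm [ 0.3 -0.9 -1.1] turn -0.08 ee [513.1 237.  203.9] rot [1.7995e+02 1.3000e-01 1.3320e+01] F [ 0.2  0.1 -2.4] w 60.7
```

View pics/c24.png

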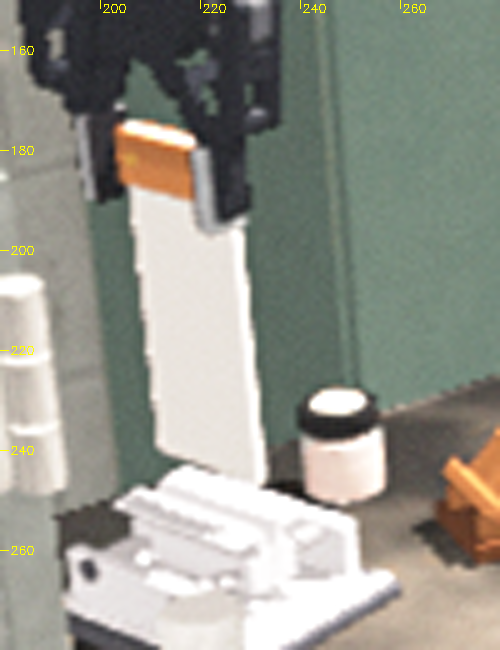

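View pics/c24t.png

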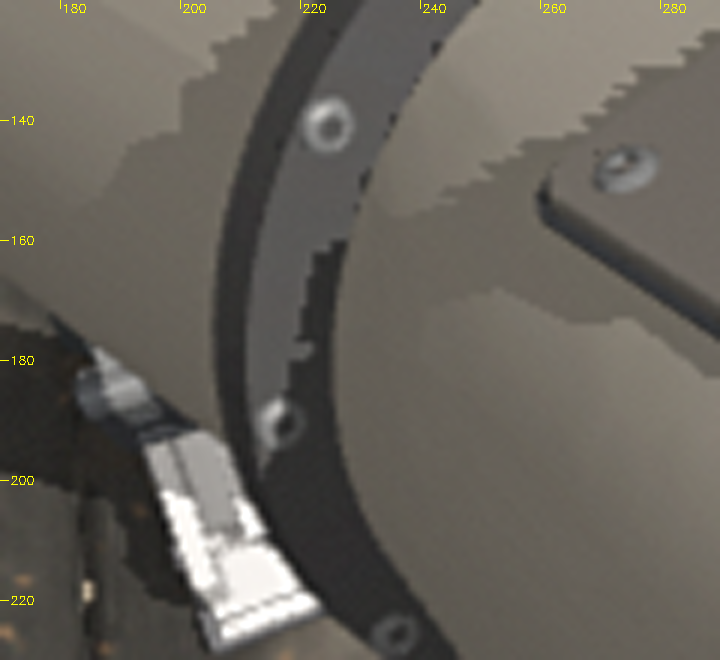

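```bash
python3 -c "
from look import *
im=cv2.imread('pics/s24.png')[:,:,::-1].copy()
lean(im,200,236,196,240,0)
c=np.array([515.5,228.3,72]);lx=np.array([.973,.232,0])
for l in(-31,31):
  P=c+l*lx;a=proj('scene',P);b=proj('scene',P+[0,0,100]);print(l,a.round(1),b.round(1),((a-b)[0]/(a-b)[1]).round(4))
  q=proj('scene',P+[0,0,100]+5*np.array([.232,-.973,0]));print('5mm top shift px',(q-b).round(2))
crop('s24.png',195,232,50,40,14,'c24z.png')
"
```

```text
slope px/row 0.1175 n 36 sd 0.29 x@200 207.0 x@236 211.3
slope px/row 0.0946 n 36 sd 0.28 x@200 229.0 x@236 232.4
-31 [231.9 247.6] [227.8 204.2] 0.0945
5mm top shift px [ 1.76 -0.72]
31 [212.  240.4] [207.3 198. ] 0.1109
5mm top shift px [ 1.78 -0.69]
```

View pics/c24z.png

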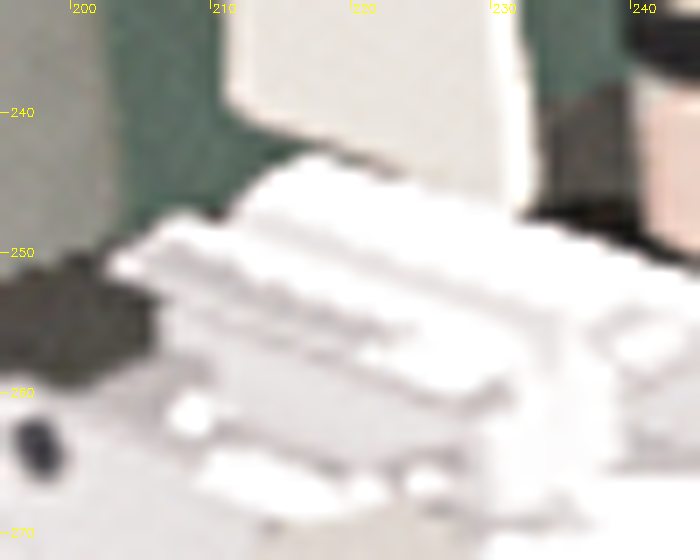

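Both plate corners appear where I predicted: (232,247) and (212,240), with the edge at z≈72. Lowering gently.

arm_command --pt "1 0.0003 -0.0009 0.003 0" --pt "1 0.0003 -0.0009 0.007 0" --pt "1 0.0003 -0.0009 0.011 0" --pt "1 0.0003 -0.0009 0.014 0" --pt "1 0.0003 -0.0009 0.014 0"

```text
clock: 18.75
ee_pos: [513.4, 238.8, 190.7]
tool_rot: [180.0, 0.1, 13.4]
wrist_force: [-0.0, 0.1, -2.2]
width: 60.5
```

arm_command --pt "1 0 0 0.001 0" --pt "1 0 0 0.002 0" --pt "1 0 0 0.003 0" --pt "1 0 0 0.003 0"

```text
clock: 19.08
ee_pos: [513.7, 239.1, 188.3]
tool_rot: [-180.0, 0.0, 13.4]
wrist_force: [0.7, -0.8, -2.8]
width: 61.1
```

arm_command --pt "1 0 0 0.001 0" --pt "1 0 0 0.002 0" --pt "1 0 0 0.002 0"

```text
clock: 19.33
ee_pos: [513.6, 239.1, 186.3]
tool_rot: [180.0, 0.0, 13.4]
wrist_force: [0.0, -0.3, -1.7]
width: 61.1
```

```bash
./d.sh 513.2 238 205 13.4; python3 -c "
from look import *
im=snap('scene','s25.png');crop('s25.png',190,160,70,110,7,'c25.png')"
```

```text
t 19.33 shift mm [ -0.7   1.  -18.7] turn 0.01 ee [513.6 239.1 186.3] rot [1.800e+02 1.000e-02 1.341e+01] F [ 0.  -0.3 -1.7] w 61.1
```

View pics/c25.png

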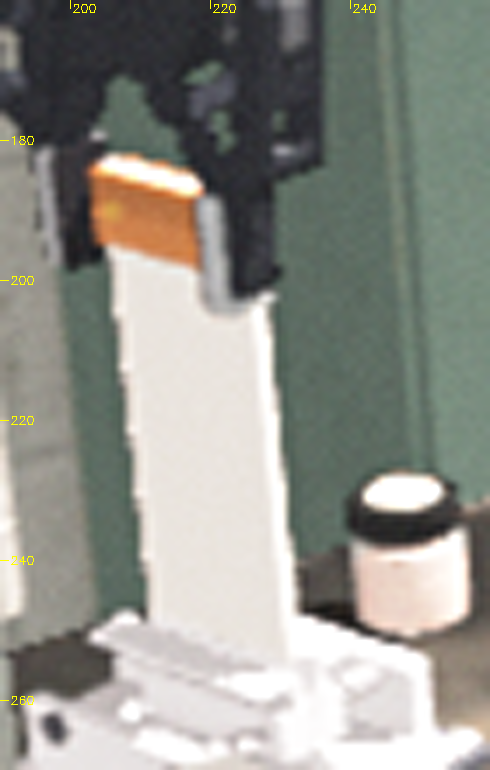

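arm_command --pt "1 -0.0005 0.001 0 0" --pt "1 -0.0005 0.001 0.001 0" --pt "1 -0.0005 0.001 0.002 0" --pt "1 -0.0005 0.001 0.002 0"

```text
clock: 19.72
ee_pos: [513.3, 238.0, 184.2]
tool_rot: [-180.0, 0.0, 13.4]
wrist_force: [-0.5, 0.2, -2.0]
width: 60.9
```

arm_command --pt "1 0 0 0.001 0" --pt "1 0 0 0.002 0" --pt "1 0 0 0.002 0"

```text
clock: 19.97
ee_pos: [513.4, 238.0, 182.2]
tool_rot: [-180.0, 0.0, 13.4]
wrist_force: [-0.3, 0.8, -1.9]
width: 60.9
```

arm_command --pt "1 0 0 0.001 0" --pt "1 0 0 0.002 0" --pt "1 0 0 0.002 0"

```text
clock: 20.22
ee_pos: [513.4, 238.0, 180.2]
tool_rot: [180.0, 0.0, 13.4]
wrist_force: [0.4, -0.4, -2.2]
width: 60.9
```

```bash
./d.sh 513.2 238 205 13.4; python3 -c "
from look import *
im=snap('scene','s26.png');crop('s26.png',190,230,60,45,12,'c26.png')"
```

```text
t 20.22 shift mm [ -0.2  -0.  -24.8] turn 0.01 ee [513.4 238.  180.2] rot [1.800e+02 1.000e-02 1.341e+01] F [ 0.4 -0.4 -2.2] w 60.9
```

View pics/c26.png

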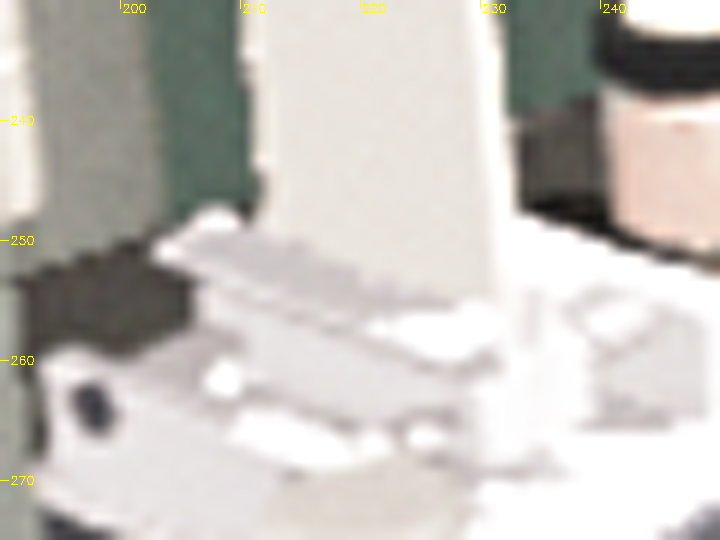

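arm_command --pt "1 0 0 0.001 0" --pt "1 0 0 0.002 0" --pt "1 0 0 0.002 0" --force 80

```text
clock: 20.52
ee_pos: [513.5, 237.9, 178.3]
tool_rot: [180.0, -0.0, 13.4]
wrist_force: [-0.0, -0.8, -1.5]
width: 60.2
```

arm_command --pt "1 0 0 0.001 0" --pt "1 0 0 0.002 0" --pt "1 0 0 0.002 0"

```text
clock: 20.77
ee_pos: [513.5, 237.9, 176.4]
tool_rot: [180.0, -0.0, 13.4]
wrist_force: [0.3, -1.3, -0.9]
width: 60.7
```

arm_command --pt "1 0 0 0.001 0" --pt "1 0 0 0.002 0" --pt "1 0 0 0.002 0"

```text
clock: 21.02
ee_pos: [513.7, 238.2, 174.8]
tool_rot: [-180.0, -0.0, 13.4]
wrist_force: [0.2, -2.2, 4.2]
width: 60.2
```

arm_command --pt "1 0 0.0005 0.001 0" --pt "1 0 0.0005 0.002 0" --pt "1 0 0.0005 0.002 0"

```text
clock: 21.27
ee_pos: [514.0, 238.0, 173.1]
tool_rot: [-180.0, -0.1, 13.4]
wrist_force: [-0.1, -0.7, 9.3]
width: 60.5
```

arm_command --pt "1 0 0 0.001 0" --pt "1 0 0 0.002 0" --pt "1 0 0 0.002 0"

```text
clock: 21.52
ee_pos: [514.2, 238.2, 171.5]
tool_rot: [-180.0, -0.1, 13.4]
wrist_force: [-1.0, -2.1, 13.1]
width: 60.6
```

```bash
./d.sh 513.2 238 205 13.4; python3 -c "
from look import *
im=snap('scene','s27.png');crop('s27.png',190,170,65,105,7,'c27.png');lean(im,208,240,196,240,0)"
```

```text
t 21.52 shift mm [ -1.   -0.  -33.5] turn 0.03 ee [514.2 238.2 171.5] rot [-1.7998e+02 -1.1000e-01  1.3430e+01] F [-1.  -2.1 13.1] w 60.6
slope px/row 0.1234 n 32 sd 0.29 x@208 207.2 x@240 211.2
slope px/row 0.0951 n 32 sd 0.34 x@208 229.2 x@240 232.3
```

View pics/c27.png

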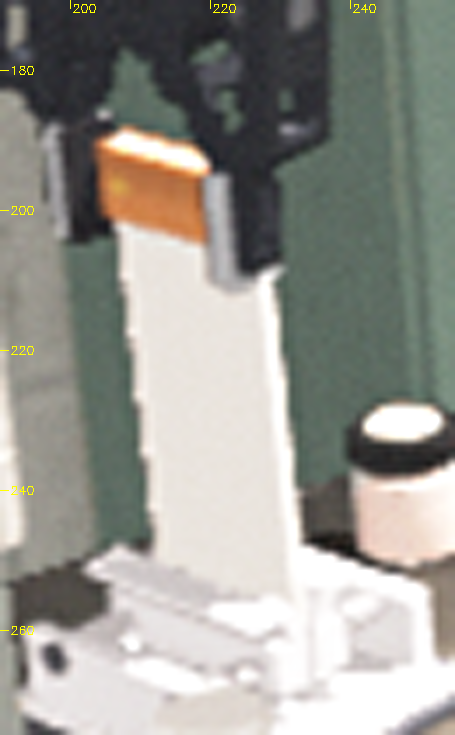

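arm_command --pt "1 0 0 0.001 0" --pt "1 0 0 0.002 0" --pt "1 0 0 0.002 0"

```text
clock: 21.82
ee_pos: [514.2, 237.9, 169.0]
tool_rot: [-180.0, -0.1, 13.4]
wrist_force: [3.2, -1.2, 5.5]
width: 60.4
```

arm_command --pt "1 0 0 0.001 0" --pt "1 0 0 0.002 0" --pt "1 0 0 0.002 0"

```text
clock: 22.07
ee_pos: [514.1, 237.9, 166.8]
tool_rot: [-180.0, -0.1, 13.4]
wrist_force: [1.4, -1.1, 3.5]
width: 60.2
```

arm_command --pt "1 0 0 0.001 0" --pt "1 0 0 0.002 0" --pt "1 0 0 0.003 0" --pt "1 0 0 0.003 0"

```text
clock: 22.4
ee_pos: [514.0, 237.9, 163.8]
tool_rot: [-180.0, -0.1, 13.4]
wrist_force: [1.0, -1.8, 4.0]
width: 60.5
```

```bash
./d.sh 513.2 238 205 13.4; python3 -c "
from look import *
im=snap('scene','s28.png');crop('s28.png',190,170,65,105,7,'c28.png');lean(im,212,244,196,240,0)"
```

```text
t 22.4 shift mm [ -0.7  -0.3 -41.2] turn 0.03 ee [514.  237.9 163.8] rot [-1.7998e+02 -7.0000e-02  1.3430e+01] F [ 1.  -1.8  4. ] w 60.5
slope px/row 0.1089 n 32 sd 0.28 x@212 208.0 x@244 211.5
slope px/row 0.1037 n 32 sd 0.29 x@212 229.6 x@244 233.0
```

View pics/c28.png

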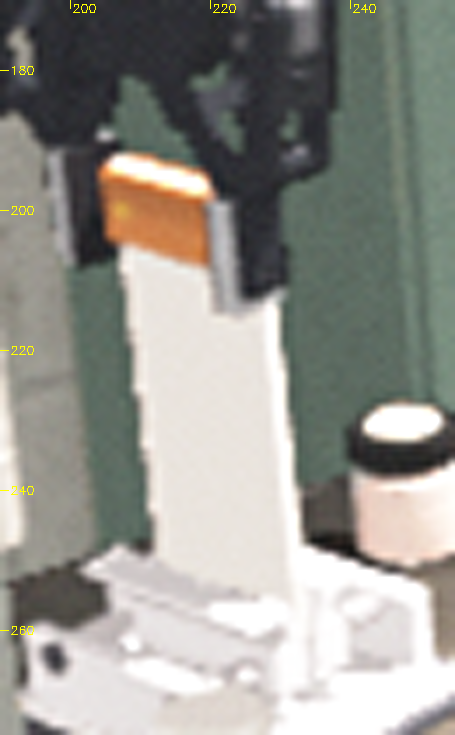

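Force peaked at 13 N and dropped to about 4 N, so the jaws have parted. On down toward the floor.

arm_command --pt "1 0 0 0.001 0" --pt "1 0 0 0.002 0" --pt "1 0 0 0.003 0" --pt "1 0 0 0.004 0" --pt "1 0 0 0.005 0" --pt "1 0 0 0.005 0"

```text
clock: 22.95
ee_pos: [513.9, 237.8, 158.7]
tool_rot: [-180.0, -0.1, 13.4]
wrist_force: [1.3, -1.2, 4.3]
width: 60.6
```

arm_command --pt "1 0 0 0.001 0" --pt "1 0 0 0.002 0" --pt "1 0 0 0.003 0" --pt "1 0 0 0.004 0" --pt "1 0 0 0.004 0"

```text
clock: 23.37
ee_pos: [513.9, 237.8, 154.7]
tool_rot: [-180.0, -0.0, 13.4]
wrist_force: [1.7, -1.6, 5.5]
width: 60.6
```

arm_command --pt "1 0 0 0.001 0" --pt "1 0 0 0.002 0" --pt "1 0 0 0.002 0"

```text
clock: 23.62
ee_pos: [513.9, 237.8, 152.7]
tool_rot: [-180.0, -0.1, 13.4]
wrist_force: [1.4, -2.2, 4.7]
width: 60.5
```

arm_command --pt "1 0 0 0.001 0" --pt "1 0 0 0.002 0" --pt "1 0 0 0.002 0"

```text
clock: 23.87
ee_pos: [513.9, 237.8, 150.7]
tool_rot: [-180.0, -0.0, 13.4]
wrist_force: [1.4, -0.7, 5.1]
width: 60.5
```

arm_command --pt "1 0 0 0.001 0" --pt "1 0 0 0.002 0" --pt "1 0 0 0.002 0"

```text
clock: 24.12
ee_pos: [513.9, 237.8, 148.8]
tool_rot: [-180.0, -0.1, 13.4]
wrist_force: [1.2, -1.3, 5.2]
width: 60.7
```

arm_command --pt "1 0 0 0.001 0" --pt "1 0 0 0.001 0"

```text
clock: 24.28
ee_pos: [513.9, 237.8, 147.8]
tool_rot: [-180.0, -0.1, 13.4]
wrist_force: [0.8, -1.1, 4.9]
width: 60.3
```

arm_command --pt "1 0 0 0.001 0" --pt "1 0 0 0.001 0"

```text
clock: 24.45
ee_pos: [513.9, 237.8, 146.8]
tool_rot: [-180.0, -0.1, 13.4]
wrist_force: [1.2, -1.3, 5.4]
width: 60.8
```

arm_command --pt "1 0 0 0.001 0" --pt "1 0 0 0.001 0"

```text
clock: 24.62
ee_pos: [513.9, 237.8, 145.7]
tool_rot: [-180.0, -0.1, 13.4]
wrist_force: [0.8, -1.0, 5.6]
width: 61.0
```

arm_command --pt "1 0 0 0.001 0" --pt "1 0 0 0.001 0"

```text
clock: 24.78
ee_pos: [513.9, 237.8, 144.8]
tool_rot: [-180.0, -0.1, 13.4]
wrist_force: [2.4, -1.4, 5.1]
width: 60.6
```

arm_command --pt "1 0 0 0.001 0" --pt "1 0 0 0.001 0"

```text
clock: 24.95
ee_pos: [513.9, 237.8, 143.8]
tool_rot: [-180.0, -0.1, 13.4]
wrist_force: [1.0, -1.5, 4.8]
width: 60.0
```

```bash
./d.sh 513.2 238 205 13.4; python3 -c "
from look import *
im=snap('scene','s29.png');crop('s29.png',190,180,65,100,7,'c29.png');lean(im,222,248,196,240,0)"
```

```text
t 24.95 shift mm [ -0.6  -0.4 -61.2] turn 0.03 ee [513.9 237.8 143.8] rot [-1.7999e+02 -5.0000e-02  1.3430e+01] F [ 1.  -1.5  4.8] w 60.0
slope px/row 0.1179 n 26 sd 0.29 x@222 209.0 x@248 212.1
slope px/row 0.1015 n 26 sd 0.27 x@222 230.7 x@248 233.3
```

View pics/c29.png

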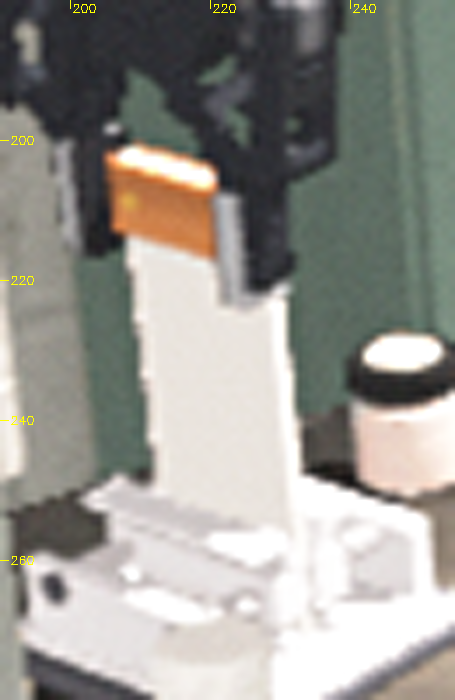

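```bash
python3 -c "
from look import *
c=np.array([515.5,228.3,0]);lx=np.array([.973,.232,0]);ty=np.array([.232,-.973,0])
for z in(164,168,172): print(z,'far top +y corner',proj('scene',c+31*lx-6.5*ty+[0,0,z]).round(1),'strip bottom far',proj('scene',c+31*lx-6.5*ty+[0,0,z-24]).round(1))
crop('s29.png',195,192,40,40,16,'c29z.png')"
```

```text
164 far top +y corner [205.4 202.4] strip bottom far [206.6 212.8]
168 far top +y corner [205.2 200.6] strip bottom far [206.4 211.1]
172 far top +y corner [205.  198.9] strip bottom far [206.2 209.4]
```

View pics/c29z.png

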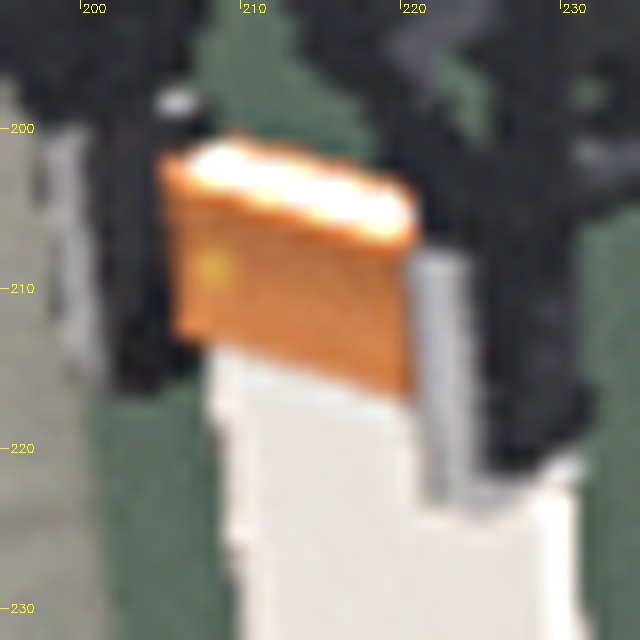

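arm_command --pt "1 0 0 0.0007 0" --pt "1 0 0 0.001 0" --pt "1 0 0 0.001 0"

```text
clock: 25.25
ee_pos: [513.9, 237.8, 142.8]
tool_rot: [-180.0, -0.1, 13.4]
wrist_force: [0.5, -1.4, 5.7]
width: 60.5
```

arm_command --pt "1 0 0 0.0007 0" --pt "1 0 0 0.001 0" --pt "1 0 0 0.001 0"

```text
clock: 25.5
ee_pos: [513.9, 238.1, 142.6]
tool_rot: [-180.0, -0.1, 13.4]
wrist_force: [-2.5, -2.7, 18.8]
width: 60.0
```

arm_command --pt "1 0 0 0.0007 0" --pt "1 0 0 0.001 0" --pt "1 0 0 0.001 0"

```text
clock: 25.75
ee_pos: [514.0, 238.4, 142.4]
tool_rot: [-180.0, -0.1, 13.4]
wrist_force: [-7.7, -4.4, 33.5]
width: 60.6
```

Force rose sharply from 5 to 33 N over 0.4 mm at TCP z 142.6, so the plate is on the floor. Easing off, then letting go.

arm_command --pt "1 0 0 -0.001 0" --pt "1 0 0 -0.0017 0" --pt "0.3 0 0 -0.0017 0" --pt "-0.3 0 0 -0.0017 0" --pt "-1 0 0 -0.0017 0" --pt "-1 0 0 -0.0017 0" --pt "-1 0 0 -0.0017 0" --pt "-1 0 0 -0.0017 0" --pt "-1 0 0 -0.0017 0"

```text
clock: 26.5
ee_pos: [513.4, 237.6, 142.0]
tool_rot: [-180.0, 0.0, 13.4]
wrist_force: [0.2, 0.3, 0.5]
width: 85.6
```

arm_command --pt "-1 0 0 -0.01 0" --pt "-1 0 0 -0.03 0" --pt "-1 0 0 -0.06 0" --pt "-1 0 0 -0.09 0" --pt "-1 0 0 -0.12 0" --pt "-1 0 0 -0.12 0" --pt "-1 0 0 -0.12 0"

```text
clock: 27.08
ee_pos: [514.2, 238.0, 264.4]
tool_rot: [-180.0, -0.2, 13.4]
wrist_force: [-0.2, -0.4, 0.1]
width: 85.6
```

```bash
./d.sh 480 0 262 13.4; python3 -c "
from look import *
im=snap('scene','s30.png');crop('s30.png',185,180,75,100,7,'c30.png');lean(im,225,250,196,240,0)"
```

```text
t 27.08 shift mm [-88.4 223.6   2.4] turn -0.0 ee [514.2 238.  264.4] rot [-179.97   -0.21   13.4 ] F [-0.2 -0.4  0.1] w 85.6
slope px/row 0.0882 n 17 sd 0.53 x@225 209.8 x@250 212.0
slope px/row 0.1239 n 24 sd 0.44 x@225 231.3 x@250 234.4
```

View pics/c30.png

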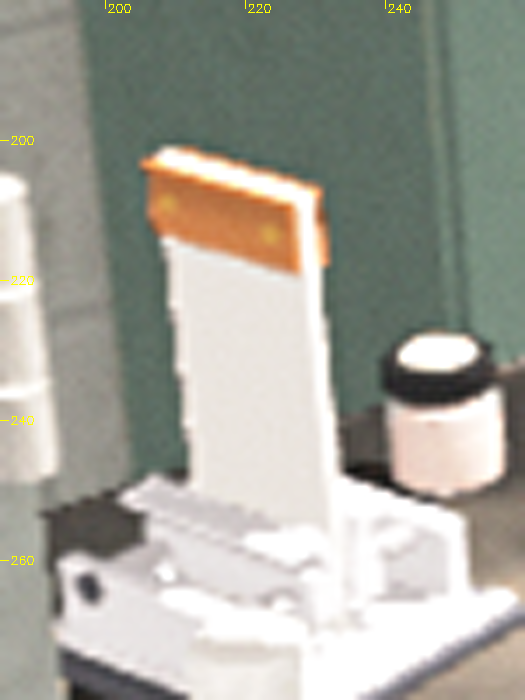

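Standing by itself. I'll move the arm aside to check height and centring in both views.

arm_command --pt "-1 0 0.03 0 0" --pt "-1 0 0.06 0 0" --pt "-1 0 0.09 0 0" --pt "-1 0 0.12 0 0" --pt "-1 0 0.15 0 0" --pt "-1 0 0.18 0 0" --pt "-1 0 0.21 0 0" --pt "-1 0 0.24 0 0" --pt "-1 0 0.26 0 0" --pt "-1 0 0.26 0 0" --pt "-1 0 0.26 0 0"

```text
clock: 28.05
ee_pos: [573.4, -16.5, 260.9]
tool_rot: [-180.0, 0.1, 13.3]
wrist_force: [-0.7, 0.5, 0.1]
width: 85.7
```

```bash
./d.sh 480 0 262 13.4; python3 -c "
from look import *
snap('top','t31.png');crop('t31.png',165,140,110,95,7,'c31t.png')
im=snap('scene','s31.png');crop('s31.png',195,190,50,70,8,'c31.png')"
```

```text
t 28.05 shift mm [-87.1 -37.5  -1.1] turn -0.11 ee [573.4 -16.5 260.9] rot [-1.7996e+02  1.2000e-01  1.3290e+01] F [-0.7  0.5  0.1] w 85.7
```

View pics/c31t.png

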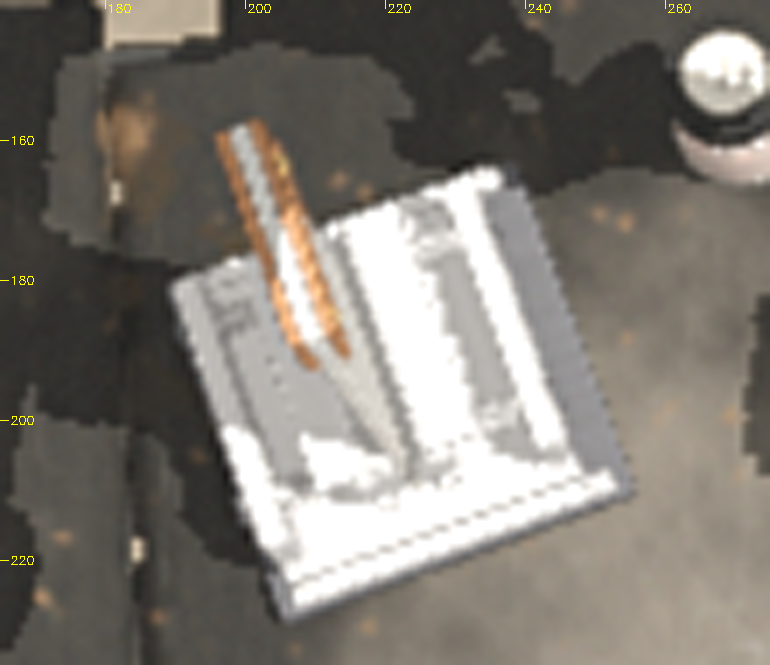

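View pics/c31.png

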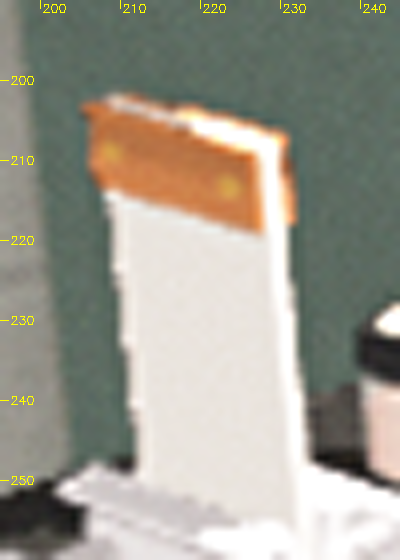

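```bash
python3 -c "
from look import *
e=[cast('top',p,164) for p in [(196.3,159),(202.3,157.3),(208.5,190.8),(214,189.8)]]
t=(e[0]+e[1])/2;b=(e[2]+e[3])/2;m=(t+b)/2;print('strip top centre',m.round(1),'len',np.linalg.norm(t-b),'w',np.linalg.norm(e[0]-e[1]))
d=m[:2]-[515.5,228.3];print('along',d@[.973,.232],'across',d@[-.232,.973],'lean over 150mm deg across',np.degrees(d@[-.232,.973]/150))
# visible base point of plate near side at mouth z55: (223,207)
for z in(160,164,168): print(z,proj('scene',np.array([515.5,228.3,z])+31*np.array([.973,.232,0])+6.5*np.array([-.232,.973,0])).round(1))
o=telemetry.get_obs();print(o['wrist_force'].round(1),o['clock'])
# foot centre fresh
ft=np.array([cast('top',p,8) for p in [(189,181.5),(204,226.5),(253.3,209)]]);print(ft.round(1),((ft[0]+ft[2])/2).round(1))
"
```

```text
strip top centre [513.8 224.8 164. ] len 65.80998018723758 w 11.29449077764376
along -2.4898461651000594 across -3.0539523259336634 lean over 150mm deg across -1.1665238607344008
160 [205.6 204.2]
164 [205.4 202.4]
168 [205.2 200.6]
[-0.1  0.3  0.7] 28.15
[[557.3 290.5   8. ]
 [456.2 265.2   8. ]
 [482.6 160.1   8. ]] [519.9 225.3   8. ]
```

```bash
python3 -c "
from station import manip
print(manip.finish_job())"
```

```text
the job is handed in; nothing more can be done
None
```

I set the plate on the easel and let go of it, then pressed it home in the aluminium clip. It stood by itself when I handed the job in at about 28 s of the 72 s allowed. No verdict came back.

**Easel:** I gripped the plate by its long sides and swung it over the board's upper edge until it lay at about 45°. On release it slid down, plain end on the lip, and stayed at rest.

**Second grasp:** I took it by the grip strip and turned it upright against the lip. On the first try the edge rode over the lip, so I lifted it and redid the turn. The pads ended up about 10 mm off the strip's middle, which I corrected for over the stand.

**Clip:** The edge went into the mouth without touching the jaw tops. The force peaked at 13 N, dropped to about 5 N once the jaws parted, then rose to 33 N at the floor, where I stopped and let go.

**Last checks:**
- **Depth:** the strip's top is about 164 mm above the bench, as expected when fully home; this reading is good to about 2 mm.
- **Lean:** about 1°, against the 0.1 rad (5.7°) allowed.
- **Centring along the slot:** the two checks disagree, at 2.5 mm off by the jaw ends and about 6 mm off by the foot corners. Both are within the 12 mm allowed. I trust the foot figure less, because the foot's sides measured 104–108 mm instead of 112 mm.
- **Robot and surroundings:** the gripper was clear with no force on it. I kept clear of the jars and the bottle but took no final measurement of their positions.

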